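# Stand the sanding spindles up and snap them into the clip rail

## Task

Put away the two sanding spindles that lie on the bench. The drums are only a push fit, so do not carry them by the shank: tip each spindle up until it stands on the flat end of its drum, keeping the drum's end on the bench, then slide it upright to the clip rail and press its shank sideways into the empty spring clip of its own size until it snaps home. Leave both standing upright in their clips, and do not disturb the spindle already there or the other things on the bench.

Things in the scene. Friction and masses are not known exactly. Their poses are not given: they have to be found in the camera images.
- slim_spindle: the slim sanding spindle: brown abrasive drum 40 mm across, bright steel shank 16 mm across; 165 mm long, 0.22 kg +-30%, mostly drum. Origin: centre of the drum's flat end face (plate 36 mm across). x runs along the axis to the shank's tip: drum 0 to 81 mm, 26 mm washer to 84, bare shank 84 to 165. Lies at first on the drum, axis level 20 mm up, x pointing ahead and right
- stout_spindle: the stout sanding spindle: brown abrasive drum 50 mm across, bright steel shank 24 mm across; 165 mm long, 0.34 kg +-30%, mostly drum. Origin: centre of the drum's flat end face (plate 46 mm across). x runs along the axis to the shank's tip: drum 0 to 81 mm, 34 mm washer to 84, bare shank 84 to 165. Lies at first on the drum, axis level 25 mm up, x pointing ahead and right
- middle_spindle: middle-sized spindle, already upright in the middle clip, stays there: brown abrasive drum 44 mm across, bright steel shank 20 mm across; 165 mm long, 0.27 kg +-30%, mostly drum. Origin: centre of the drum's flat end face (plate 40 mm across). x runs along the axis to the shank's tip: drum 0 to 81 mm, 30 mm washer to 84, bare shank 84 to 165. x points up
- slim_shank (a point): point on the slim spindle's axis, 104 mm from the drum's end face: the part of the shank that belongs in the clip. Axes as the spindle's. Held lightly (about 4 N) near its tip the shank turns between the fingers while the drum pivots on its edge
- stout_shank (a point): point on the stout spindle's axis, 104 mm from the drum's end face: the part of the shank that belongs in the clip. Axes as the spindle's. Held lightly (about 4 N) near its tip the shank turns between the fingers while the drum pivots on its edge
- middle_shank (a point): the same point on the middle spindle
- clip_rail: fixed clip rail: upright light wooden board 250 x 15 mm, 128 mm high, three steel spring clips 80 mm apart on its front, 104 mm up. Origin: on the bench below the middle clip's shank axis. x points level into the clips, toward the board, whose front strip is at x = 30 mm; y along the rail, z up. The drums stand on the bench itself in front of the board; no base plate there
- slim_seat (a point): shank axis in the empty narrow spring clip (left end of the rail, y = +80 mm), mid-height of the 18 mm high jaws, 104 mm above the bench. x points level into the clip (press this way), y along the rail, z up. A 16 mm shank meets the flared lips 12 mm before home, needs 3 to 10 N until some 6 mm before home, then snaps in against a firm stop. Lips catch 5 mm off to a side. Free above
- stout_seat (a point): shank axis in the empty wide spring clip (right end of the rail, y = -80 mm), mid-height of the 18 mm high jaws, 104 mm above the bench. x points level into the clip (press this way), y along the rail, z up. A 24 mm shank meets the flared lips 17 mm before home, needs 3 to 10 N until some 6 mm before home, then snaps in against a firm stop. Lips catch 5 mm off to a side. Free above
- middle_seat (a point): the middle clip, 20 mm, occupied by the middle spindle. Axes as the other clips
- pale_block: pale wood block, 36 x 92 x 22 mm; bystander. Origin: centre of its underside
- dark_block: small dark wood block, 33 x 84 x 20 mm; bystander. Origin: centre of its underside
- marker_pen: black and red marker pen, 18 x 130 x 12 mm, lying in front of the press; bystander. Origin: centre of its underside
- pump_bottle: small dark pump spray bottle, 37 mm across, 116 mm high, behind the rail; bystander. Origin: centre of its underside
Mind the look-alikes: they are no part of the job. Leave any red look-alike of the middle_spindle alone.

How it is judged:
By the outcome, as a careful person would: the job done as asked, in the order asked, and still so for the second after the job is handed in, with the robot touching nothing.
It also fails if it takes over 72 s, if anything falls off the work surface, if the arm or the gripper's body presses on something with over 40 N, if the wrist force passes 120 N, or if a joint passes its speed limit or range.

## Robot

A 7-joint arm with a two-finger parallel gripper is mounted at the origin on the work surface; the furniture and walls round the work are solid. World frame = base frame: x ahead of the robot, y to its left, z up, the work surface at z = 0. Lengths are in m, angles in rad, forces in N, time in s.
With the tool pointing down it reaches from about 0.425 to 0.95 m from the base axis. Payload 4.7 kg.
Tool frame: the origin (TCP) lies on the centre line of the jaws, within the pads' length; the fingertips stand finger_overhang ahead of it and the grasp point (between the pads) lies 6 mm ahead of it (finger_overhang is the distance from the TCP to the fingertips, in m); z points along the fingers, y is the line along which they close (so a half turn about z gives the same grasp; the last joint's range is limited). The gripper opens to 87 mm and grips with 3 to 60 N. Pads are 19 mm wide; open, the fingers measure 117 mm over their backs; the gripper's body (75 mm by 190 mm) begins 51 mm behind the grasp point.
Start: joints at [-1.348, 0.469, -0.049, 1.532, 0.024, 1.141, -0.082], TCP at [0.168, 0.654, 0.248] pointing down, gripper open.
Joint ranges: [-2.59, 2.59], [-0.33, 1.99], [-1.39, 1.29], [0.1, 2.45], [-1.04, 4.18], [0.21, 1.99], [-2.66, 2.66]. Speed limits (rad/s): [2.57, 2.57, 3.14, 3.14, 3.14, 3.14, 3.14].

## Interface

Orientations are given as a 3x3 rotation matrix whose columns are the frame's x, y, z axes.
In Python, from bench import * gives the robot as it stands.
- The arm moves only by the tool move_arm, never from a script. Its argument "deltas" is a list of rows, each a list of 5 numbers: the shift along the tool's x, y, z in m, then the turn about the tool's z in rad, then the opening, from 0 (shut) to 1 (fully open). A call has 1 to 12 rows; each row is the pose to reach, as a shift and turn from the pose commanded when the call began, along the tool's axes at that moment; what a row does not reach only later rows make up. A row lasts 1/10 s, in which the tool goes at most 50 mm and 8.59 degrees, less where a joint would pass 70% of its speed; a pose out of reach is approached as far as the arm can. A call with a gripper value outside its range is refused whole. The fingers move at their own pace and stop on an object; "newtons" is the grip in N (left out, the last holds). Time passes only in rows, so rows that repeat a pose let the fingers close. It gives the time, the measured TCP pose, the force, the opening and the grip force at its end, in the units of the state.
- state(): the state, without advancing time (a new reading comes with each control period).
- snapshot(name): name is "scene" or "top"; returns a dict with "color" (400x640x3 uint8, blue, green, red), "fov_y" (degrees; the focal length in pixels is half the picture's height over the tangent of half this angle, whatever the lens; pixels are square), "cx", "cy" (the principal point, pixels), "D" ([k1, k2, p1, p2, k3] as OpenCV has them; the pictures are not rectified), "R" (3x3) and "t" (3): a world point X has camera coordinates R X + t. Camera axes: x right, y down, z forward; pixel columns grow to the right and rows downward; lengths in m; the calibration is good to about 2 mm. A picture is of the moment at which its call begins. There is no depth.
- hand_in(): hands the job in; it is judged then, once.
The state is a dict: "t": time; "q": joint angles; "dq": joint speeds; "joint_efforts": joint torques, N m; "ee_pos": TCP position; "eef_rot": TCP orientation; "force": force on the tool from outside, world axes, zero at the start; "torque": the same for the moment, N m; "grip_width": opening from 0.0 (shut) to 1.0 (fully open); "grasp_force": force on a finger pad.
Only numpy, scipy, OpenCV 4.12 (cv2) and the standard library are available. Lean on these libraries where they do the work, as an engineer would, in place of code of your own. Each camera call takes 0.05 s, during which the arm holds its last target. There are 200 camera calls.

## Working session

There is one attempt and no reset: what is moved stays moved. The work goes in short steps, Python scripts to look and compute and a tool call to move; the robot and the scene stay as the last step left them, time stands still between calls to the robot, and variables do not carry over. Pictures are saved under pics/ and viewed, at most 10 in all, crops included, and the job is handed in when it is done.

Besides the shell and the picture viewer there is one more tool, called after "Request:" as a command line: name --pt "numbers of a row" for each row, then --argument value for the rest. move_arm: Moves the arm, as the interface text tells. Its arguments: {"type":"object","properties":{"deltas":{"type":"array"},"newtons":{"type":"number"}},"required":["deltas"]}

```bash
ls; mkdir -p pics; python3 - <<'E'
from bench import *
import cv2
s=state()
for k in s: print(k,s[k])
for n in ("scene","top"):
    d=snapshot(n); cv2.imwrite(f"pics/{n}0.png",d["color"])
    print(n,d["fov_y"],d["cx"],d["cy"],d["D"],d["R"],d["t"])
try: print(finger_overhang)
except Exception as e: print(e)
E
```

```text
pics
t 0.0
q [-1.34793088  0.46944649 -0.04863456  1.53371965  0.02413298  1.14096638
 -0.08232757]
dq [ 0.00043894 -0.00169514 -0.00023856  0.0004549   0.00196418 -0.00023794
  0.00011439]
joint_efforts [-2.91198803e-04 -5.07966936e+01 -8.08014348e-02 -2.36159742e+01
 -6.12935121e-02  3.78379575e-02  1.84490873e-04]
ee_pos [0.16798733 0.65318753 0.24648522]
eef_rot [[-9.68487535e-01  2.49061700e-01 -4.05119316e-04]
 [ 2.49062015e-01  9.68485655e-01 -1.91025574e-03]
 [-8.34192969e-05 -1.95095871e-03 -9.99998093e-01]]
force [-0.2468958  -0.55568606  1.00828133]
torque [-0.00877668 -0.03676956  0.01752092]
grasp_force 0.0
grip_width 0.9995963119141805
scene 47.19174185110529 321.0067706392517 198.12070520014214 [-0.12265631  0.          0.          0.          0.        ] [[ 0.78036579 -0.62528809  0.00663619]
 [-0.44750591 -0.5658414  -0.69250413]
 [ 0.43676961  0.53743679 -0.72138339]] [-0.45281731  0.21320963  1.06814505]
top 45.146355619433564 316.4567372363752 202.98736278679425 [0.02086956 0.         0.         0.         0.        ] [[ 0.02119104 -0.99957655 -0.01994164]
 [-0.99375498 -0.01887358 -0.10997653]
 [ 0.10955359  0.02214762 -0.99373412]] [-0.10993324  0.45884337  1.20596519]
0.025
```

View pics/scene0.png

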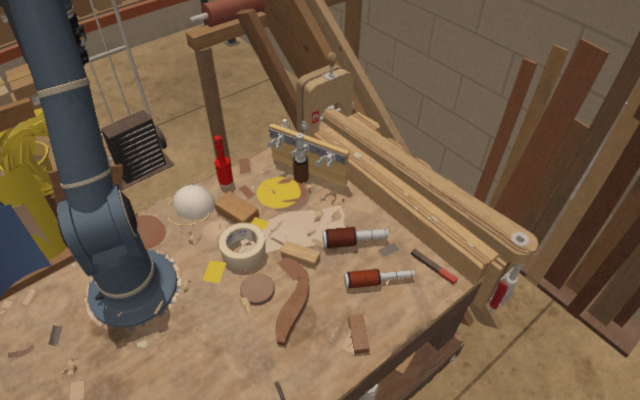

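View pics/top0.png

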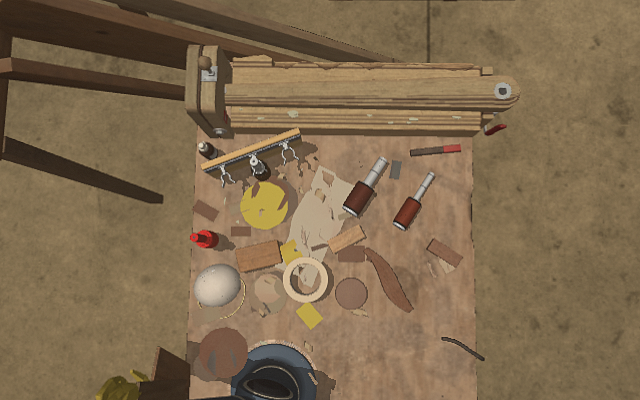

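```bash
python3 - <<'E'
import cv2
t=cv2.imread("pics/top0.png"); s=cv2.imread("pics/scene0.png")
def crop(im,x,y,w,h,k):
    c=cv2.resize(im[y:y+h,x:x+w],None,fx=k,fy=k,interpolation=cv2.INTER_CUBIC)
    for i in range(0,w,10):
        cv2.putText(c,str(x+i),(i*k,8),0,.3,(255,255,0),1); cv2.line(c,(i*k,10),(i*k,14),(255,255,0),1)
    for j in range(0,h,10):
        cv2.putText(c,str(y+j),(0,j*k+4),0,.3,(255,255,0),1)
    return c
cv2.imwrite("pics/c1.png",crop(t,335,145,130,95,6))
cv2.imwrite("pics/c2.png",crop(t,195,120,114,70,7))
cv2.imwrite("pics/c3.png",crop(s,255,110,170,185,3))
E
```

```text
(no output)
```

View pics/c1.png

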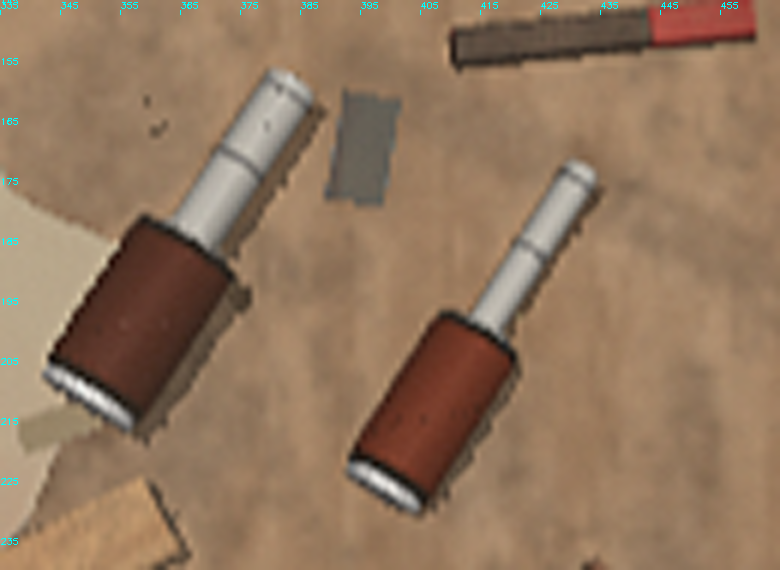

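View pics/c2.png

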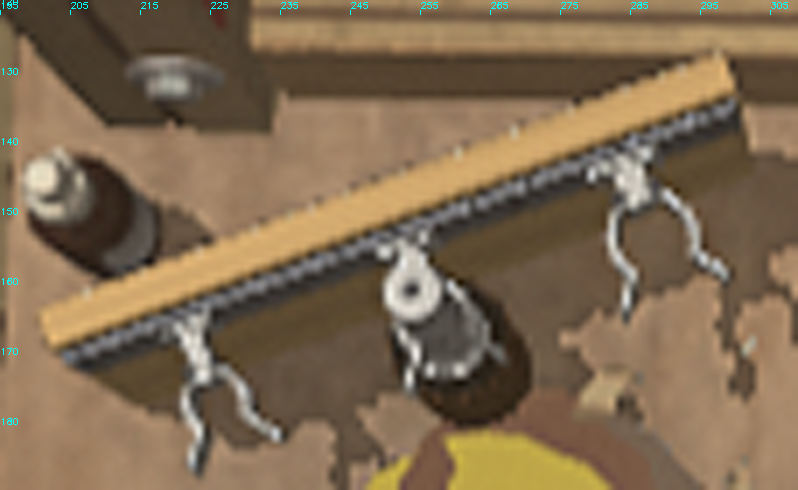

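View pics/c3.png

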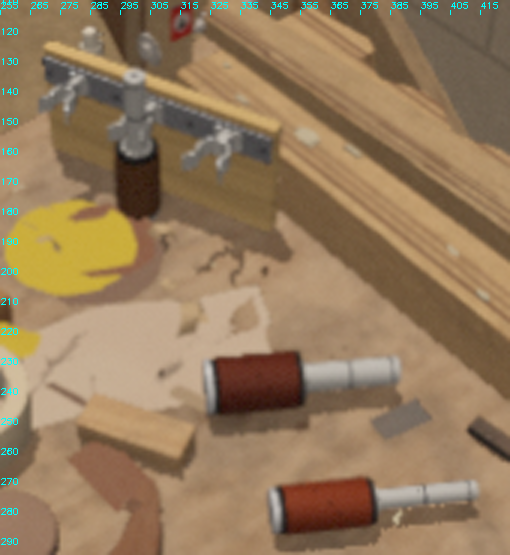

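```bash
cat > h.py <<'E'
import numpy as np, cv2
from bench import *
def cam(d):
    f=200/np.tan(np.radians(d["fov_y"])/2)
    return np.array([[f,0,d["cx"]],[0,f,d["cy"]],[0,0,1.]]),np.array(d["D"],float),np.array(d["R"]),np.array(d["t"])
def ray(d,p):
    K,D,R,t=cam(d); q=cv2.undistortPoints(np.array([[p]],float),K,D).ravel()
    v=R.T@np.array([q[0],q[1],1]); return -R.T@t, v/np.linalg.norm(v)
def atz(d,p,z):
    c,v=ray(d,p); return c+v*(z-c[2])/v[2]
def proj(d,X):
    K,D,R,t=cam(d); return cv2.projectPoints(np.array(X,float).reshape(-1,1,3),cv2.Rodrigues(R)[0],t,K,D)[0].reshape(-1,2)
def tri(d1,p1,d2,p2):
    c1,v1=ray(d1,p1);c2,v2=ray(d2,p2)
    A=np.eye(3)-np.outer(v1,v1);B=np.eye(3)-np.outer(v2,v2)
    return np.linalg.solve(A+B,A@c1+B@c2)
E
python3 - <<'E'
from h import *
import numpy as np
np.set_printoptions(precision=4,suppress=True)
T=snapshot("top");S=snapshot("scene")
for n,z,a,b,a2,b2,e2 in (("stout",.025,(366.8,185.8),(383.5,159.4),(355.3,236),(388,233.3),(325,239)),("slim",.02,(414.75,200.8),(432.3,173.7),(380.3,277),(413.7,273.3),(347.3,280))):
    for A,B in ((atz(T,a,z),atz(T,b,z)),(atz(S,a2,z),atz(S,b2,z))):
        u=B-A; L=np.linalg.norm(u); print(n,A,B,"len",L,"yaw",np.arctan2(u[1],u[0]),"O",B-u/L*.165)
    print(" tri",tri(T,a,S,a2),tri(T,b,S,b2), "face scene",atz(S,e2,z))
c={k:atz(T,p,z) for k,p,z in (("bl",(200.7,164.7),.128),("fl",(202.1,169.7),.128),("br",(298.1,127.1),.128),("fr",(300,132.9),.128),("mid",(253.6,161.4),.165),("s1",(223.1,187.1),.113),("s2",(235,182.1),.113),("w1",(284.7,165),.113),("w2",(298.6,159.3),.113))}
for k in c: print(k,c[k])
print("tri mid",tri(T,(253.6,161.4),S,(300,134.3)),"mid scene",atz(S,(300,134.3),.165))
u=c["br"]-c["bl"];print(np.linalg.norm(u),np.linalg.norm(c["fr"]-c["fl"]),np.arctan2(u[1],u[0]));u=c["fr"]-c["fl"];print(np.arctan2(u[1],u[0]))
print("slim mouth",(c["s1"]+c["s2"])/2,"stout mouth",(c["w1"]+c["w2"])/2)
# press, pen, blocks heights
for nm,p in (("pressplate",(219,131)),("presscorner",(233,138)),("pale",(361,228)),("redbottle",(205,240)),("pump",(201,145))): print(nm,atz(T,p,.03))
E
```

```text
stout [ 0.5076 -0.2286  0.025 ] [ 0.5769 -0.2708  0.025 ] len 0.08117487520482046 yaw -0.5461690642008549 O [ 0.4359 -0.1851  0.025 ]
stout [ 0.5099 -0.2257  0.025 ] [ 0.5808 -0.271   0.025 ] len 0.0841403471136254 yaw -0.5680761251969926 O [ 0.4417 -0.1822  0.025 ]
 tri [ 0.507  -0.2283  0.0297] [ 0.5778 -0.2715  0.0274] face scene [ 0.4441 -0.1857  0.025 ]
slim [ 0.4718 -0.3516  0.02  ] [ 0.5427 -0.3964  0.02  ] len 0.08389103536178054 yaw -0.5640971946043928 O [ 0.4033 -0.3082  0.02  ]
slim [ 0.4764 -0.3528  0.02  ] [ 0.5458 -0.3953  0.02  ] len 0.08143096369831858 yaw -0.5497926257801595 O [ 0.4051 -0.3091  0.02  ]
 tri [ 0.4734 -0.3525  0.0219] [ 0.5428 -0.3962  0.0235] face scene [ 0.4101 -0.3104  0.02  ]
bl [0.5355 0.1732 0.128 ]
fl [0.5236 0.1693 0.128 ]
br [ 0.6305 -0.0554  0.128 ]
fr [ 0.6165 -0.0603  0.128 ]
mid [0.5385 0.0421 0.165 ]
s1 [0.4851 0.121  0.113 ]
s2 [0.4977 0.093  0.113 ]
w1 [ 0.5412 -0.0247  0.113 ]
w2 [ 0.5557 -0.0576  0.113 ]
tri mid [0.5388 0.0408 0.169 ] mid scene [0.543  0.0443 0.165 ]
0.24753193888369854 0.2476541689884199 -1.1770468669899241
-1.1864125796045821
slim mouth [0.4914 0.107  0.113 ] stout mouth [ 0.5485 -0.0412  0.113 ]
pressplate [0.6434 0.1561 0.03  ]
presscorner [0.6255 0.1189 0.03  ]
pale [ 0.3989 -0.2146  0.03  ]
redbottle [0.3607 0.1794 0.03  ]
pump [0.6056 0.2012 0.03  ]
```

```bash
cat >> h.py <<'E'
np.set_printoptions(precision=4,suppress=True)
def go(pts,yaw=None):
    "pts: TCP world targets; yaw: world yaw of tool y. prints deltas in tool axes"
    s=state();R=np.array(s["eef_rot"]);p=np.array(s["ee_pos"])
    y0=np.arctan2(R[1,1],R[0,1]); 
    turn=0 if yaw is None else -((yaw-y0+np.pi/2)%np.pi-np.pi/2)
    print("t",round(s["t"],2),"p",p,"yaw",round(y0,4),"F",np.array(s["force"]),"g",s["grip_width"],s["grasp_force"],"q",np.array(s["q"]))
    for P in pts: print("  d",R.T@(np.array(P)-p),"turn",round(turn,4))
E
python3 - <<'E'
from h import *
T=snapshot("top");S=snapshot("scene")
print("knob",tri(T,(208,60),S,(331,60)),"washer",tri(T,(219,131),S,(305,125.7)))
print("beam near edge right end", tri(T,(503,90),S,(519,239)))
go([(.50,.15,.2465),(.5606,-.2597,.2465)],1.014)
E
```

```text
knob [0.722  0.1278 0.2871] washer [0.6279 0.1394 0.0966]
beam near edge right end [ 0.7191 -0.5314  0.147 ]
t 0.3 p [0.1681 0.6536 0.2472] yaw 1.3191 F [ 0.0119 -0.2697  0.7078] g 1.0015364210830218 0.0 q [-1.3479  0.4689 -0.0486  1.5329  0.0241  1.141  -0.0823]
  d [-0.4469 -0.405   0.0009] turn 0.3051
  d [-0.6076 -0.7867  0.0012] turn 0.3051
```

Request:
move_arm --pt "-0.04 -0.036 0 0 0.6" --pt "-0.08 -0.072 0 0 0.6" --pt "-0.12 -0.108 0 0 0.6" --pt "-0.16 -0.144 0 0 0.6" --pt "-0.2 -0.18 0 0 0.6" --pt "-0.24 -0.216 0 0 0.6" --pt "-0.28 -0.252 0 0 0.6" --pt "-0.32 -0.288 0 0 0.6" --pt "-0.36 -0.324 0 0 0.6" --pt "-0.4 -0.36 0 0 0.6" --pt "-0.43 -0.39 0 0.15 0.6" --pt "-0.447 -0.405 0 0.305 0.6" --newtons 4

```text
t: 1.5
ee_pos: [0.4991, 0.1509, 0.2479]
eef_rot: [[-0.848, 0.529, 0.001], [0.529, 0.848, 0.001], [-0.0, 0.001, -1.0]]
force: [0.4, 0.2, -0.3]
grip_width: 0.599
grasp_force: 0.0
```

```bash
python3 - <<'E'
from h import *
go([(.5606,-.2597,.2465),(.5606,-.2597,.1)],1.014)
E
```

```text
t 1.5 p [0.4991 0.1509 0.2479] yaw 1.0129 F [ 0.395   0.192  -0.3463] g 0.5994638070186383 0.0 q [-0.6032  0.2166  0.2697  1.9082 -0.0676  1.0246  0.7085]
  d [-0.2695 -0.3158  0.0011] turn -0.0011
  d [-0.2695 -0.316   0.1476] turn -0.0011
```

Request:
move_arm --pt "-0.03 -0.035 0 0 0.6" --pt "-0.06 -0.07 0 0 0.6" --pt "-0.09 -0.105 0 0 0.6" --pt "-0.12 -0.14 0 0 0.6" --pt "-0.15 -0.175 0 0 0.6" --pt "-0.18 -0.21 0.01 0 0.6" --pt "-0.21 -0.245 0.03 0 0.6" --pt "-0.24 -0.28 0.06 0 0.6" --pt "-0.26 -0.305 0.1 0 0.6" --pt "-0.2695 -0.316 0.13 0 0.6" --pt "-0.2695 -0.316 0.147 0 0.6" --pt "-0.2695 -0.316 0.147 0 0.6"

```text
t: 2.7
ee_pos: [0.5602, -0.2573, 0.0975]
eef_rot: [[-0.851, 0.525, -0.006], [0.525, 0.851, 0.002], [0.006, -0.001, -1.0]]
force: [0.5, 0.4, -0.2]
grip_width: 0.602
grasp_force: 0.0
```

```bash
python3 - <<'E'
from h import *
T=snapshot("top");S=snapshot("scene")
cv2.imwrite("pics/a.png",np.hstack([cv2.resize(T["color"][120:250,310:470],None,fx=2.5,fy=2.5),cv2.resize(S["color"][180:310,290:450],None,fx=2.5,fy=2.5)]))
go([(.5606,-.2597,.031)],1.014)
E
```

```text
t 2.8 p [ 0.5626 -0.2572  0.1008] yaw 1.0196 F [ 0.7341  0.7243 -0.4456] g 0.5988972398051529 0.0 q [ 0.0742  0.5585  0.3953  1.8243 -0.2847  0.8147  1.632 ]
  d [ 0.0004 -0.0032  0.0698] turn 0.0056
```

View pics/a.png

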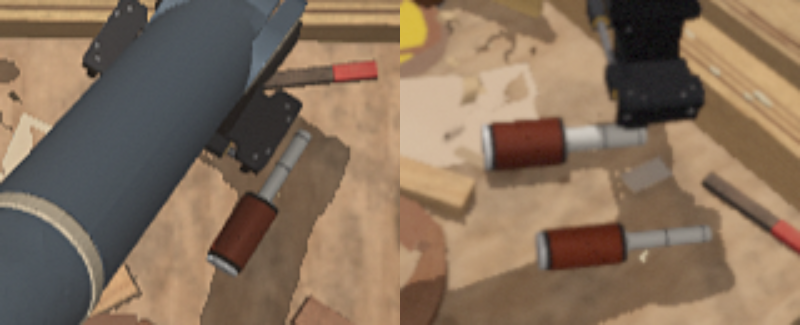

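```bash
python3 - <<'E'
from h import *
T=dict(snapshot("top"));S=snapshot("scene")
for z in (0,.08,.12): print(z,atz(T,(345,135),z)[:2],atz(T,(345,127),z)[:2],atz(T,(345,108),z)[:2])
print("scene beam bottom", [atz(S,p,0)[:2] for p in ((415,236),(345,180))])
print("beam upper near edge", [atz(S,p,.1)[:2] for p in ((425,212),(350,160))])
E
```

```text
0 [ 0.6459 -0.1718] [ 0.6676 -0.1715] [ 0.7192 -0.1707]
0.08 [ 0.6254 -0.169 ] [ 0.6456 -0.1687] [ 0.694 -0.168]
0.12 [ 0.6151 -0.1676] [ 0.6347 -0.1673] [ 0.6814 -0.1666]
scene beam bottom [array([ 0.6464, -0.3087]), array([ 0.6402, -0.0366])]
beam upper near edge [array([ 0.6489, -0.3185]), array([ 0.6305, -0.0618])]
```

```bash
python3 - <<'E'
import cv2
t=cv2.imread("pics/top0.png"); s=cv2.imread("pics/scene0.png")
cv2.imwrite("pics/b.png",cv2.vconcat([cv2.resize(t[80:150,290:410],(780,290),interpolation=2)[:, :780],cv2.resize(s[130:250,320:480],(780,300),interpolation=2)]))
E
```

```text
(no output)
```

View pics/b.png

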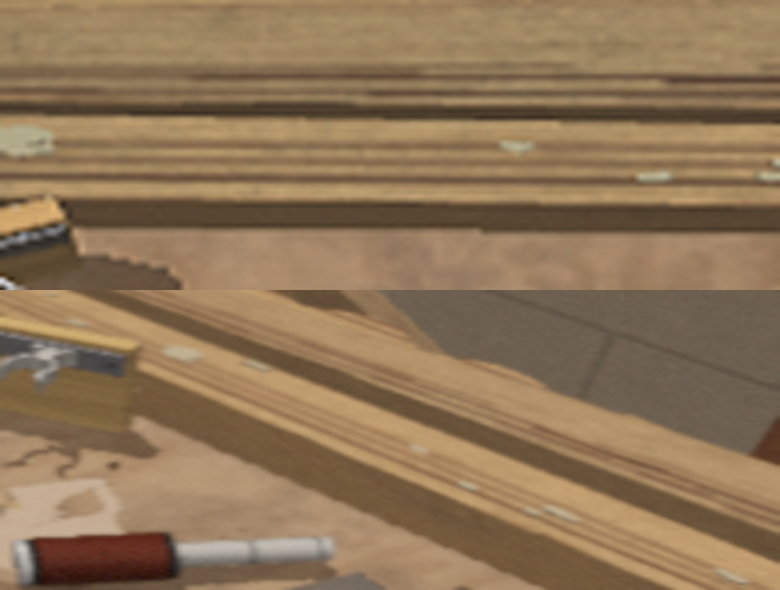

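Request:
move_arm --pt "0.0044 -0.0032 0.0 0 0.6" --pt "0.0044 -0.0032 0.02 0 0.6" --pt "0.0044 -0.0032 0.04 0 0.6" --pt "0.0044 -0.0032 0.055 0 0.6" --pt "0.0044 -0.0032 0.063 0 0.6" --pt "0.0044 -0.0032 0.067 0 0.6" --pt "0.0044 -0.0032 0.067 0 0.6" --pt "0.0044 -0.0032 0.067 0 0.6"

```text
t: 3.7
ee_pos: [0.5573, -0.2582, 0.0341]
eef_rot: [[-0.852, 0.524, 0.001], [0.524, 0.852, -0.0], [-0.001, 0.0, -1.0]]
force: [0.9, 0.4, -0.1]
grip_width: 0.6
grasp_force: 0.0
```

```bash
python3 - <<'E'
from h import *
go([(.5572,-.2576,.034)],1.014)
E
```

```text
t 3.7 p [ 0.5573 -0.2582  0.0341] yaw 1.019 F [ 0.8821  0.4181 -0.147 ] g 0.599911990216272 0.0 q [ 0.1105  0.6438  0.352   1.8659 -0.332   0.6882  1.6752]
  d [0.0004 0.0005 0.0001] turn 0.005
```

Close with 4 N (opening 0.2 target, below 24/87 = 0.276).

Request:
move_arm --pt "0 0 0 0 0.4" --pt "0 0 0 0 0.3" --pt "0 0 0 0 0.25" --pt "0 0 0 0 0.2" --pt "0 0 0 0 0.2" --pt "0 0 0 0 0.2" --newtons 4

```text
t: 4.3
ee_pos: [0.557, -0.2578, 0.0336]
eef_rot: [[-0.852, 0.524, 0.0], [0.524, 0.852, 0.0], [-0.0, 0.0, -1.0]]
force: [1.1, 0.7, 0.6]
grip_width: 0.273
grasp_force: 4.0
```

```bash
python3 - <<'E'
from h import *
go([(.5572,-.2576,.034)],1.014)
# arc table: tool-frame shift (tool +x = toward drum), z down negative
for L,r in ((.139,.025),(.139,.02)):
  for th in range(0,91,6):
    a=np.radians(th); print(L,th,round(L-(L*np.cos(a)-r*np.sin(a)),4), round(-(L*np.sin(a)+r*np.cos(a)-r),4))
E
```

```text
t 4.3 p [ 0.557  -0.2578  0.0336] yaw 1.019 F [1.1177 0.7413 0.5677] g 0.27342921105691287 3.9698774367570877 q [ 0.1104  0.6445  0.3515  1.8664 -0.3324  0.688   1.6752]
  d [-0.0001  0.0003 -0.0004] turn 0.005
0.139 0 0.0 -0.0
0.139 6 0.0034 -0.0144
0.139 12 0.0082 -0.0284
0.139 18 0.0145 -0.0417
0.139 24 0.0222 -0.0544
0.139 30 0.0311 -0.0662
0.139 36 0.0412 -0.0769
0.139 42 0.0524 -0.0866
0.139 48 0.0646 -0.095
0.139 54 0.0775 -0.1021
0.139 60 0.0912 -0.1079
0.139 66 0.1053 -0.1122
0.139 72 0.1198 -0.1149
0.139 78 0.1346 -0.1162
0.139 84 0.1493 -0.1159
0.139 90 0.164 -0.114
0.139 0 0.0 -0.0
0.139 6 0.0029 -0.0144
0.139 12 0.0072 -0.0285
0.139 18 0.013 -0.042
0.139 24 0.0202 -0.0548
0.139 30 0.0286 -0.0668
0.139 36 0.0383 -0.0779
0.139 42 0.0491 -0.0879
0.139 48 0.0609 -0.0967
0.139 54 0.0735 -0.1042
0.139 60 0.0868 -0.1104
0.139 66 0.1007 -0.1151
0.139 72 0.1151 -0.1184
0.139 78 0.1297 -0.1201
0.139 84 0.1444 -0.1203
0.139 90 0.159 -0.119
```

Request:
move_arm --pt "0.001 0 -0.005 0 0.2" --pt "0.0034 0 -0.0144 0 0.2" --pt "0.006 0 -0.022 0 0.2" --pt "0.0082 0 -0.0284 0 0.2" --pt "0.0112 0 -0.035 0 0.2" --pt "0.0145 0 -0.0417 0 0.2" --pt "0.0182 0 -0.048 0 0.2" --pt "0.0222 0 -0.0544 0 0.2" --pt "0.0265 0 -0.06 0 0.2" --pt "0.0311 0 -0.0662 0 0.2" --pt "0.036 0 -0.0716 0 0.2" --pt "0.0412 0 -0.0769 0 0.2"

```text
t: 5.5
ee_pos: [0.5216, -0.2363, 0.111]
eef_rot: [[-0.852, 0.524, 0.001], [0.524, 0.852, -0.0], [-0.001, 0.0, -1.0]]
force: [-0.1, -0.1, -1.0]
grip_width: 0.272
grasp_force: 4.0
```

```bash
python3 - <<'E'
from h import *
T=snapshot("top");S=snapshot("scene")
cv2.imwrite("pics/d.png",np.hstack([cv2.resize(T["color"][120:250,310:470],None,fx=2.5,fy=2.5),cv2.resize(S["color"][180:310,290:450],None,fx=2.5,fy=2.5)]))
go([])
E
```

```text
t 5.6 p [ 0.5215 -0.2362  0.1112] yaw 1.0191 F [ 0.7584  0.1022 -0.6639] g 0.2696357667057874 4.00049704068806 q [ 0.0407  0.4811  0.4094  1.9296 -0.2649  0.7824  1.6169]
```

View pics/d.png

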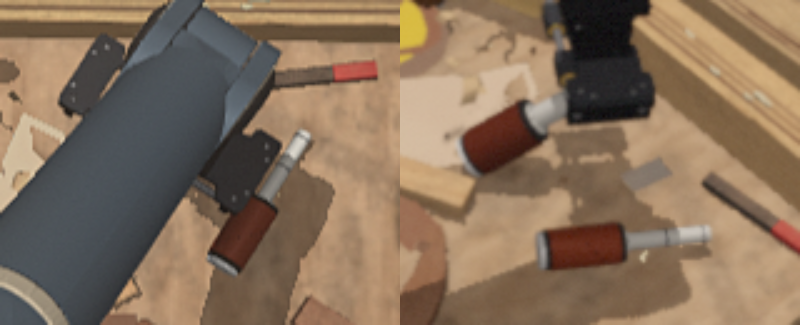

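```bash
python3 - <<'E'
from h import *
T=snapshot("top");t=cv2.imread("pics/top0.png")
hsv=cv2.cvtColor(t,cv2.COLOR_BGR2HSV)
c=t[220:255,322:372]
# block: light wood brighter than bench; print corner picks via threshold
m=((hsv[...,2]>165)&(hsv[...,1]>80)).astype(np.uint8); m[:220]=0;m[255:]=0;m[:,:322]=0;m[:,372:]=0
m=cv2.morphologyEx(m,cv2.MORPH_OPEN,np.ones((3,3)))
cs=max(cv2.findContours(m,0,2)[0],key=cv2.contourArea)
b=cv2.boxPoints(cv2.minAreaRect(cs)); print(cv2.contourArea(cs))
W=np.array([atz(T,p,.022)[:2] for p in b]); print(b,W,[np.linalg.norm(W[i]-W[i-1]) for i in range(4)])
E
```

```text
414.5
[[326.0566 240.3018]
 [356.9622 223.132 ]
 [363.9434 235.6981]
 [333.0378 252.8679]] [[ 0.3664 -0.127 ]
 [ 0.4116 -0.2048]
 [ 0.38   -0.2229]
 [ 0.3351 -0.1453]] [np.float64(0.036267190029630275), np.float64(0.0899738541411573), np.float64(0.03636178139333836), np.float64(0.08968024852520498)]
```

Request:
move_arm --pt "-0.008 0 0 0 0.2" --pt "-0.017 0 0 0 0.2" --pt "-0.025 0 0 0 0.2" --pt "-0.0195 0 -0.005 0 0.2" --pt "-0.0138 0 -0.0097 0 0.2" --pt "-0.0078 0 -0.014 0 0.2" --pt "-0.0016 0 -0.0181 0 0.2" --pt "0.0048 0 -0.0218 0 0.2" --pt "0.0113 0 -0.0252 0 0.2" --pt "0.018 0 -0.0282 0 0.2" --pt "0.025 0 -0.031 0 0.2" --pt "0.032 0 -0.0333 0 0.2"

```text
t: 6.85
ee_pos: [0.4935, -0.219, 0.1437]
eef_rot: [[-0.852, 0.524, -0.001], [0.524, 0.852, 0.001], [0.001, 0.0, -1.0]]
force: [-0.3, -0.2, 0.5]
grip_width: 0.269
grasp_force: 4.0
```

Request:
move_arm --pt "0.0071 0 -0.002 0 0.2" --pt "0.0143 0 -0.0035 0 0.2" --pt "0.0216 0 -0.0047 0 0.2" --pt "0.029 0 -0.0055 0 0.2" --pt "0.0364 0 -0.006 0 0.2" --pt "0.0437 0 -0.006 0 0.2" --pt "0.0511 0 -0.0057 0 0.2" --pt "0.0584 0 -0.005 0 0.2" --pt "0.0658 0 -0.0038 0 0.2" --pt "0.0658 0 -0.0038 0 0.2"

```text
t: 7.85
ee_pos: [0.4384, -0.185, 0.1481]
eef_rot: [[-0.852, 0.524, 0.001], [0.524, 0.852, -0.0], [-0.001, 0.001, -1.0]]
force: [0.2, -0.2, 0.9]
grip_width: 0.274
grasp_force: 4.0
```

```bash
python3 - <<'E'
from h import *
T=snapshot("top");S=snapshot("scene")
cv2.imwrite("pics/e.png",np.hstack([cv2.resize(T["color"][140:250,310:440],None,fx=3,fy=3),cv2.resize(S["color"][160:270,270:400],None,fx=3,fy=3)]))
go([])
E
```

```text
t 7.95 p [ 0.4388 -0.1852  0.148 ] yaw 1.0191 F [0.6182 0.2206 2.9308] g 0.2743799545194785 4.000421240343712 q [-0.0644  0.284   0.4473  2.1179 -0.1748  0.773   1.5119]
```

View pics/e.png

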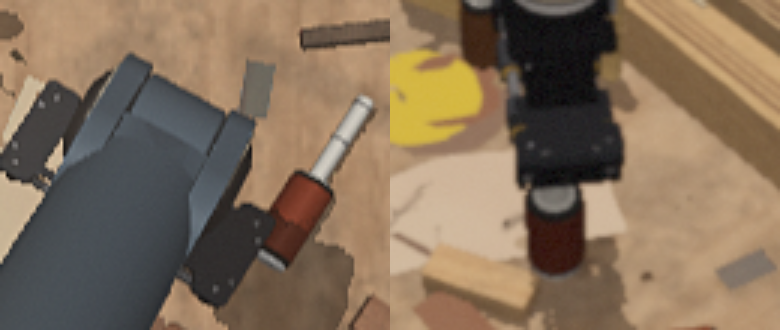

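```bash
cat >> h.py <<'E'
def upright(O,r,S=None):
    "fit vertical-ish drum: compare red mask midline in scene with prediction for base at O"
    S=S or snapshot("scene"); im=S["color"].astype(int)
    m=((im[...,2]-im[...,0]>18)&(im[...,2]>1.7*im[...,0])&(im[...,2]<150))
    rows=[]
    for z in np.arange(.008,.078,.006):
        a,b=proj(S,[(O[0],O[1],z),(O[0],O[1],z+.001)])
        y=int(round(a[1])); w=int(r*1.6*420/1.1)
        xs=np.where(m[y,int(a[0])-w:int(a[0])+w+1])[0]
        if len(xs)>4: rows.append((z,xs.min()+int(a[0])-w-a[0],xs.max()+int(a[0])-w-a[0]))
    rows=np.array(rows); print(np.round(rows,3)[:, :]); mid=rows[:,1:].mean(1)
    k=np.polyfit(rows[:,0],mid,1); print("mid offset px at base",np.polyval(k,0),"slope px over 80mm",k[0]*.08)
E
python3 - <<'E'
from h import *
s=state(); upright(s["ee_pos"],.025)
S=snapshot("scene");print(proj(S,[(*s["ee_pos"][:2],0),(*s["ee_pos"][:2],.08)]))
go([])
E
```

```text
[[ 0.008 -7.195 11.805]
 [ 0.014 -7.219 12.781]
 [ 0.02  -7.243 10.757]
 [ 0.026 -7.268 10.732]
 [ 0.032 -7.293 10.707]
 [ 0.038 -7.318 10.682]
 [ 0.044 -7.343 10.657]
 [ 0.05  -8.368 10.632]
 [ 0.056 -8.394 10.606]]
mid offset px at base 2.6505497174783943 slope px over 80mm -2.2206754180195714
[[323.1626 246.0605]
 [323.4978 225.6188]]
t 8.05 p [ 0.4391 -0.1854  0.1479] yaw 1.019 F [0.2569 0.0686 3.3811] g 0.27376288273030813 4.000595999532379 q [-0.0642  0.2845  0.4473  2.1174 -0.1748  0.7729  1.5119]
```

Request:
move_arm --pt "0 0 0 0 0.32" --pt "0 0 0 0 0.35" --pt "0 0 0 0 0.35" --pt "0 0 0 0 0.35" --pt "0 0 0 0 0.35"

```text
t: 8.55
ee_pos: [0.4383, -0.185, 0.1473]
eef_rot: [[-0.852, 0.524, -0.0], [0.524, 0.852, 0.0], [0.001, -0.0, -1.0]]
force: [1.2, -0.1, -0.2]
grip_width: 0.347
grasp_force: 0.0
```

```bash
python3 - <<'E'
from h import *
s=state(); upright(s["ee_pos"],.025)
go([])
E
```

```text
[[ 0.008 -6.971 12.029]
 [ 0.014 -6.994 12.006]
 [ 0.02  -7.018 11.982]
 [ 0.026 -7.042 10.958]
 [ 0.032 -7.065 10.935]
 [ 0.038 -7.09  10.91 ]
 [ 0.044 -7.114 10.886]
 [ 0.05  -7.138 10.862]
 [ 0.056 -7.163 10.837]]
mid offset px at base 2.628655907230868 slope px over 80mm -1.320072012039571
t 8.6 p [ 0.4384 -0.185   0.1474] yaw 1.0189 F [ 0.4335  0.1244 -0.0158] g 0.3524552396216613 0.0 q [-0.0642  0.2848  0.4471  2.1186 -0.1749  0.7729  1.5118]
```

Request:
move_arm --pt "-0.004 0 0 0 0.35" --pt "-0.004 0 0 0 0.35" --pt "-0.004 0 0 0 0.25" --pt "-0.004 0 0 0 0.2" --pt "-0.004 0 0 0 0.2" --pt "-0.004 0 0 0 0.2" --newtons 35

```text
t: 9.2
ee_pos: [0.4418, -0.1872, 0.1475]
eef_rot: [[-0.852, 0.524, 0.0], [0.524, 0.852, 0.0], [-0.0, 0.0, -1.0]]
force: [-0.6, 0.1, -1.4]
grip_width: 0.268
grasp_force: 35.0
```

```bash
python3 - <<'E'
from h import *
s=state(); upright(s["ee_pos"],.025)
x=np.array([np.cos(.389),np.sin(.389)]);y=np.array([-x[1],x[0]]);M=np.array([.541,.043])
st=M-.08*y; print("seat",st)
z=s["ee_pos"][2]
go([(*(st-.07*x),z),(*(st-.03*x),z),(*st,z)],.389)
E
```

```text
[[ 0.008 -8.603 10.397]
 [ 0.014 -8.633 12.367]
 [ 0.02  -8.663 10.337]
 [ 0.026 -8.693  9.307]
 [ 0.032 -8.723  9.277]
 [ 0.038 -8.754  9.246]
 [ 0.044 -8.784  9.216]
 [ 0.05  -8.815  9.185]
 [ 0.056 -8.847  9.153]]
mid offset px at base 1.3829159067360821 slope px over 80mm -2.072308148338266
seat [ 0.5713 -0.031 ]
t 9.25 p [ 0.4418 -0.1872  0.1475] yaw 1.019 F [ 0.1263 -0.3413 -0.8693] g 0.26663021932267583 35.00002264045179 q [-0.0605  0.2909  0.4466  2.1101 -0.1779  0.7756  1.5163]
  d [ 0.0128  0.1443 -0.    ] turn 0.63
  d [-0.0107  0.1767 -0.    ] turn 0.63
  d [-0.0284  0.2009 -0.    ] turn 0.63
```

Request:
move_arm --pt "0.0005 0.006 0 0 0.2" --pt "0.0015 0.018 0 0.05 0.2" --pt "0.003 0.032 0 0.11 0.2" --pt "0.004 0.046 0 0.17 0.2" --pt "0.005 0.06 0 0.24 0.2" --pt "0.0065 0.074 0 0.31 0.2" --pt "0.008 0.088 0 0.38 0.2" --pt "0.009 0.102 0 0.45 0.2" --pt "0.0105 0.116 0 0.52 0.2" --pt "0.0115 0.13 0 0.58 0.2" --pt "0.0128 0.14 0 0.63 0.2" --pt "0.0128 0.1443 0 0.63 0.2"

```text
t: 10.45
ee_pos: [0.5038, -0.0599, 0.1482]
eef_rot: [[-0.38, 0.925, -0.008], [0.925, 0.38, -0.004], [-0.0, -0.009, -1.0]]
force: [-9.9, -8.2, 16.8]
grip_width: 0.276
grasp_force: 35.5
```

```bash
python3 - <<'E'
from h import *
s=state(); upright(s["ee_pos"],.025)
x=np.array([np.cos(.389),np.sin(.389)]);y=np.array([-x[1],x[0]]);M=np.array([.541,.043])
st=M-.08*y; z=.1475
go([(*(st-.025*x),z),(*st,z)],.389)
# seen clip lips in both images for the lateral check
T=snapshot("top");S=snapshot("scene")
for n,sy in (("stout",-.08),("slim",.08)):
    P=M+sy*y; print(n,proj(S,[(*P,.104),(*(P-.02*x),.113)]).round(1).tolist())
E
```

```text
[[  0.008  -6.903  11.097]
 [  0.014  -5.89   11.11 ]
 [  0.02   -5.876  11.124]
 [  0.026  -6.862  11.138]
 [  0.032  -6.848  11.152]
 [  0.038  -8.834  11.166]
 [  0.044 -10.82   10.18 ]
 [  0.05   -9.806  10.194]
 [  0.056  -9.792  10.208]
 [  0.062  -9.778  10.222]]
mid offset px at base 3.225354906798471 slope px over 80mm -4.380463287365329
t 10.5 p [ 0.5038 -0.0599  0.1482] yaw 0.3905 F [-8.2845 -6.4494 16.2539] g 0.27466357042491274 35.485843430506065 q [-0.4057  0.3491  0.5424  2.049  -0.2392  0.8127  0.6675]
  d [0.001  0.0484 0.0002] turn 0.0015
  d [0.001  0.0734 0.    ] turn 0.0015
stout [[325.9, 161.9], [322.3, 163.8]]
slim [[275.8, 143.3], [271.6, 144.8]]
```

Request:
move_arm --pt "0 0 -0.0005 0 0.27" --pt "0 0 -0.0005 0 0.29" --pt "0 0 -0.0005 0 0.32" --pt "0 0 -0.0005 0 0.35" --pt "0 0 -0.0005 0 0.35" --newtons 10

```text
t: 11.1
ee_pos: [0.507, -0.0569, 0.1479]
eef_rot: [[-0.38, 0.925, 0.001], [0.925, 0.38, 0.001], [0.0, 0.001, -1.0]]
force: [-1.0, -0.4, 0.2]
grip_width: 0.344
grasp_force: 0.2
```

```bash
python3 - <<'E'
from h import *
s=state(); upright(s["ee_pos"],.025)
go([])
S=snapshot("scene");c=S["color"][130:250,260:380]
# true-pose fit: best (dx,dy) so that the projected upright drum outline matches mask
im=S["color"].astype(int);m=((im[...,2]-im[...,0]>18)&(im[...,2]>1.7*im[...,0])&(im[...,2]<150))
m=m[:, :]; a=np.arange(0,6.28,.2)
best=[]
for dx in np.arange(-.012,.0121,.001):
  for dy in np.arange(-.012,.0121,.001):
    O=np.array(s["ee_pos"][:2])+[dx,dy]
    P=np.array([(O[0]+.025*np.cos(t),O[1]+.025*np.sin(t),z) for t in a for z in (0.003,.081)])
    q=cv2.convexHull(proj(S,P).astype(np.float32)); k=np.zeros(m.shape,np.uint8); cv2.fillConvexPoly(k,q.round().astype(int),1)
    box=cv2.dilate(k,np.ones((9,9)))
    best.append(((k&m).sum()-((k^1)&box&m).sum()-(k&~m).sum(),dx,dy))
best.sort(reverse=True); print(best[:4])
E
```

```text
[[  0.008  -6.124  11.876]
 [  0.014  -6.111  11.889]
 [  0.02  -14.098  11.902]
 [  0.026 -12.085  10.915]
 [  0.032 -10.072  10.928]
 [  0.038 -10.059  11.941]
 [  0.044 -10.046  11.954]
 [  0.05  -10.033  10.967]
 [  0.056 -10.02   11.98 ]
 [  0.062 -11.006  10.994]]
mid offset px at base 1.7161139681294089 slope px over 80mm -2.1289993980611848
t 11.15 p [ 0.5069 -0.057   0.1479] yaw 0.3897 F [-0.3665 -1.0076 -0.2245] g 0.34726247647704905 0.19035040866583586 q [-0.4055  0.3496  0.5382  2.0483 -0.2466  0.8051  0.668 ]
[(np.uint64(18446744073709551601), np.float64(-0.003999999999999993), np.float64(-0.012)), (np.uint64(18446744073709551595), np.float64(-0.004999999999999994), np.float64(-0.012)), (np.uint64(18446744073709551594), np.float64(-0.0019999999999999914), np.float64(-0.009999999999999998)), (np.uint64(18446744073709551594), np.float64(-0.0029999999999999923), np.float64(-0.012))]<stdin>:15: RuntimeWarning: overflow encountered in scalar subtract
```

Request:
move_arm --pt "0 0 0 0 0.5" --pt "0 0 0 0 0.7" --pt "0 0 0 0 0.7" --pt "0 0 0 0 0.7"

```text
t: 11.6
ee_pos: [0.5068, -0.0574, 0.1481]
eef_rot: [[-0.379, 0.925, 0.0], [0.925, 0.379, 0.0], [0.0, 0.0, -1.0]]
force: [0.8, 1.5, -0.1]
grip_width: 0.627
grasp_force: 0.0
```

```bash
cat >> h.py <<'E'
def fit(r,C,rng=.016,S=None,show=True):
    "fit base position of an upright drum near C from the scene picture"
    S=S or snapshot("scene"); im=cv2.GaussianBlur(S["color"],(3,3),0).astype(int)
    m=((im[...,2]-im[...,0]>20)&(im[...,2]>1.9*im[...,0])&(im[...,2]<150)); a=np.arange(0,6.28,.2); best=[]
    for dx in np.arange(-rng,rng+.0001,.001):
      for dy in np.arange(-rng,rng+.0001,.001):
        P=[(C[0]+dx+r*np.cos(t),C[1]+dy+r*np.sin(t),z) for t in a for z in (.003,.08)]
        q=cv2.convexHull(proj(S,P).astype(np.float32)); k=np.zeros(m.shape,np.uint8)
        cv2.fillConvexPoly(k,(q*16).round().astype(int),1,shift=4); k=k>0
        box=cv2.dilate(k.astype(np.uint8),np.ones((7,7)))>0
        best.append((int((k&m).sum())-int((~k&box&m).sum())-int((k&~m).sum()),C[0]+dx,C[1]+dy,int(k.sum())))
    best.sort(reverse=True); b=np.array([v for v in best if v[0]>=best[0][0]-4])
    if show:
        x0,y0=proj(S,[(C[0],C[1],.04)])[0].astype(int)
        for row in m[y0-18:y0+20,x0-22:x0+22]: print("".join(".#"[v] for v in row))
    print("fit",best[0],"mean",b[:,1:3].mean(0),"spread",b[:,1:3].std(0)); return b[:,1:3].mean(0)
E
python3 - <<'E'
from h import *
go([]); fit(.025,state()["ee_pos"])
E
```

```text
t 11.6 p [ 0.5068 -0.0574  0.1481] yaw 0.3891 F [ 0.8303  1.5229 -0.0612] g 0.6268112811528421 0.0 q [-0.4053  0.3492  0.5388  2.0482 -0.2464  0.8054  0.668 ]Traceback (most recent call last):
  File "<stdin>", line 2, in <module>
  File "h.py", line 51, in fit
    for row in m[y0-18:y0+20,x0-22:x0+22]: print("".join(".#"[v] for v in row))
                                                 ~~~~~~~^^^^^^^^^^^^^^^^^^^^^^
  File "h.py", line 51, in <genexpr>
    for row in m[y0-18:y0+20,x0-22:x0+22]: print("".join(".#"[v] for v in row))
                                                         ~~~~^^^
TypeError: string indices must be integers, not 'numpy.bool'
```

```bash
sed -i 's/\[v\] for v in row/[int(v)] for v in row/' h.py; python3 - <<'E'
from h import *
c=fit(.025,state()["ee_pos"]); go([(*c,.148)])
E
```

```text
...########....................#############
....#######....................#############
...#########.....................###########
...#########.........................#######
....#########..........................#####
.....########.............................##
......#######...............................
........####................................
.........###................................
..........#.................................
............................................
............................................
............................................
............................................
............#...............................
............#..##...........................
............#####...........................
..............####.............##...........
.............#######..........####..........
...............#######.....#######..........
................##################..........
................##################..........
................##################..........
................##################..........
................####
[... 232 characters left out ...]
#######..........
.................################...........
.................################...........
.................###############............
..................#########.................
...................######...................
....................####....................
.....................##.....................
............................................
fit (-53, np.float64(0.5047876148586694), np.float64(-0.06748324787228582), 610) mean [ 0.5028 -0.0703] spread [0.0014 0.0017]
t 11.7 p [ 0.5068 -0.0575  0.1481] yaw 0.3891 F [ 0.0579 -0.0524 -0.1336] g 0.6720492249845632 0.0 q [-0.4053  0.3492  0.5389  2.0482 -0.2463  0.8054  0.6681]
  d [-0.0103 -0.0085  0.0001] turn 0
```

```bash
sed -i 's/        best.append((int/        lim=int(proj(S,[(C[0],C[1],.038)])[0,1]); K=np.zeros_like(k); K[lim:]=True; box\&=K; k\&=K\n        best.append((int/' h.py; python3 - <<'E'
from h import *
c=fit(.025,state()["ee_pos"],.02,show=False); go([(*c,.148)])
E
```

```text
fit (226, np.float64(0.5127650368163267), np.float64(-0.05849080583440806), 280) mean [ 0.5115 -0.0592] spread [0.0008 0.0008]
t 11.75 p [ 0.5067 -0.0575  0.1481] yaw 0.3891 F [ 1.134   0.2925 -0.3209] g 0.6831377285458634 0.0 q [-0.4052  0.3492  0.5389  2.0482 -0.2462  0.8055  0.668 ]
  d [-0.0034  0.0038  0.0001] turn 0
```

Request:
move_arm --pt "-0.004 0 0 0 0.6" --pt "-0.004 0 0 0 0.4" --pt "-0.004 0 0 0 0.25" --pt "-0.004 0 0 0 0.2" --pt "-0.004 0 0 0 0.2" --pt "-0.004 0 0 0 0.2" --pt "-0.004 0 0 0 0.2" --newtons 50

```text
t: 12.45
ee_pos: [0.5078, -0.061, 0.1476]
eef_rot: [[-0.379, 0.925, -0.001], [0.925, 0.379, 0.0], [0.0, -0.001, -1.0]]
force: [0.4, -1.0, -3.1]
grip_width: 0.266
grasp_force: 50.0
```

```bash
python3 - <<'E'
from h import *
S=snapshot("scene")
c=fit(.025,state()["ee_pos"],.02,S,show=False); m=fit(.022,(.541,.043),.016,S)
x=np.array([np.cos(.389),np.sin(.389)]);y=np.array([-x[1],x[0]])
print("base rel middle in rail axes",(c-m)@x,(c-m)@y)
M=np.array([.541,.043]); p=np.array(state()["ee_pos"][:2]); print("tcp in rail",(p-M)@x,(p-M)@y)
go([])
E
```

```text
fit (208, np.float64(0.5187854188092378), np.float64(-0.05906998380359686), 262) mean [ 0.5187 -0.0582] spread [0.0011 0.0008]
.###....................................##..
.###....................................#...
###...................................##....
##....................................##....
##...................................##.....
##..................................##......
#...................................#.......
##..........................................
###.........................................
###.................................####....
......................................##....
.......................................##...
.......................................##...
............................................
............................................
............................................
............................................
............................................
............................................
............................................
............................................
............................
[... 444 characters left out ...]
####..................
.....................####...................
......................###...................
.......................#....................
............................................
............................................
............................................
fit (-8, np.float64(0.544), np.float64(0.05000000000000002), 197) mean [0.5442 0.0508] spread [0.0015 0.0019]
base rel middle in rail axes -0.06501526195175579 -0.09119664595793192
tcp in rail -0.07020300666559386 -0.0836977167410751
t 12.5 p [ 0.5078 -0.0611  0.1476] yaw 0.3892 F [ 0.4422  0.7452 -3.2744] g 0.26128376430063444 49.99858017079532 q [-0.3975  0.3528  0.5389  2.0448 -0.2482  0.8071  0.6766]
```

Request:
move_arm --pt "0 0 0.0005 0 0.2" --pt "0 0 0.0008 0 0.2" --pt "0 0 0.0008 0 0.2"

```text
t: 12.8
ee_pos: [0.508, -0.0613, 0.1475]
eef_rot: [[-0.379, 0.925, -0.0], [0.925, 0.379, 0.0], [0.001, -0.0, -1.0]]
force: [-2.5, 0.3, 3.8]
grip_width: 0.265
grasp_force: 50.0
```

```bash
python3 - <<'E'
from h import *
S=dict(snapshot("scene")); c=fit(.025,state()["ee_pos"],.02,S)
S["color"]=cv2.imread("pics/scene0.png")
m=fit(.022,(.541,.043),.016,S)
go([])
E
```

```text
..#############.................############
..##############................############
..#############.....................########
...###########........................######
....#########............................###
.....#######...............................#
......#####.................................
........##..................................
............................................
............................................
............................................
............................................
............................................
.................#...............#..........
.................##.............##..........
...........#.....####.........####..........
.................#################..........
.................##################.........
.................#################..........
.................#################..........
.................#################..........
.................#################..........
.................#################..........
.................#################..........
.................###
[... 2033 characters left out ...]
.........
.....#######....#############...............
....######........#########.................
...................#######..................
....................#####...................
.....................####...................
......................###...................
......................##....................
.......................##...................
.......................###..................
fit (132, np.float64(0.546), np.float64(0.048000000000000015), 198) mean [0.5443 0.0465] spread [0.0011 0.002 ]
t 12.85 p [ 0.5081 -0.0613  0.1476] yaw 0.389 F [-2.1821 -0.3231  4.7153] g 0.26434683798305886 49.99985930509865 q [-0.3968  0.3531  0.5388  2.0445 -0.2489  0.8065  0.6775]
```

Request:
move_arm --pt "0 0 0 0 0.35" --pt "0 0 0 0 0.5" --pt "0 0 0 0 0.5" --pt "0 0 0 0 0.5" --newtons 20

```text
t: 13.25
ee_pos: [0.5083, -0.0613, 0.1471]
eef_rot: [[-0.379, 0.925, 0.0], [0.925, 0.379, -0.0], [-0.0, 0.0, -1.0]]
force: [-0.5, -0.4, -0.3]
grip_width: 0.479
grasp_force: 0.0
```

```bash
python3 - <<'E'
from h import *
S=dict(snapshot("scene")); c=fit(.025,state()["ee_pos"],.02,S)
M=np.array([.5443,.0465]);x=np.array([np.cos(.389),np.sin(.389)]);y=np.array([-x[1],x[0]])
print("base in rail",(c-M)@x,(c-M)@y); p=np.array(state()["ee_pos"][:2]);print("tcp in rail",(p-[.541,.043])@x,(p-[.541,.043])@y)
a=proj(S,[(*p,0),(*p,.14)]);print(a)
go([])
# colour stats around the shank above drum
E
```

```text
...##########...................############
..############..................############
..#############.....................########
...###########........................######
....#########............................###
.....#######...............................#
.......####.................................
........#...................................
............................................
............................................
............................................
..........#.................................
............................................
...........#.....#..........................
...........#.....##.............##..........
............#....####.........####..........
.................#################..........
.................#################..........
.................#################..........
.................#################..........
.................#################..........
.................#################..........
.................#################..........
.................#################..........
.................###
[... 348 characters left out ...]
.............######.................
............................................
............................................
............................................
............................................
............................................
fit (207, np.float64(0.5192533690655643), np.float64(-0.05725308437601903), 255) mean [ 0.5187 -0.0579] spread [0.0012 0.0009]
base in rail -0.06330783682415955 -0.08682991243644836
tcp in rail -0.06983946087140484 -0.08404461401339769
[[314.4906 205.5582]
 [314.2927 167.8322]]
t 13.3 p [ 0.5083 -0.0613  0.1471] yaw 0.3891 F [-0.3577 -0.2176  0.0612] g 0.48454869806529277 0.0 q [-0.3969  0.3538  0.5385  2.0448 -0.249   0.8052  0.6774]
```

```bash
python3 - <<'E'
from h import *
S=dict(snapshot("scene")); p=state()["ee_pos"]; K0=cv2.imread("pics/scene0.png")
def prof(im,X,r,n):
    a=proj(S,[X])[0]; u=int(a[0]); v=int(round(a[1]))
    print(n,a); print([(c-u,*map(int,im[v,c])) for c in range(u-14,u+17)])
prof(S["color"],(p[0],p[1],.025),.025,"stout")
prof(S["color"],(p[0],p[1],.037),.025,"stout")
prof(K0,(.541,.043,.03),.022,"mid0")
prof(K0,(.541,.043,.05),.022,"mid0")
prof(K0,(.541,.043,.15),.01,"mid0shank")
E
```

```text
stout [314.4463 199.2789]
[(-14, 83, 107, 150), (-13, 88, 113, 149), (-12, 92, 114, 148), (-11, 94, 116, 144), (-10, 91, 113, 144), (-9, 94, 116, 146), (-8, 95, 116, 147), (-7, 94, 115, 145), (-6, 68, 87, 114), (-5, 23, 32, 60), (-4, 10, 19, 50), (-3, 13, 20, 53), (-2, 12, 22, 51), (-1, 19, 26, 56), (0, 20, 24, 55), (1, 15, 25, 56), (2, 19, 26, 57), (3, 16, 27, 57), (4, 14, 22, 54), (5, 19, 24, 57), (6, 19, 24, 56), (7, 18, 22, 56), (8, 23, 27, 57), (9, 18, 23, 53), (10, 18, 22, 51), (11, 21, 30, 56), (12, 50, 68, 92), (13, 69, 91, 117), (14, 71, 95, 122), (15, 74, 98, 125), (16, 76, 100, 126)]
stout [314.4298 196.1949]
[(-14, 77, 118, 159), (-13, 81, 107, 152), (-12, 78, 103, 150), (-11, 77, 103, 149), (-10, 83, 107, 150), (-9, 87, 108, 148), (-8, 90, 113, 146), (-7, 94, 114, 144), (-6, 68, 87, 115), (-5, 30, 39, 64), (-4, 18, 24, 52), (-3, 18, 24, 54), (-2, 21, 27, 56), (-1, 16, 17, 52), (0, 18, 25, 54), (1, 25, 31, 59), (2, 19, 25, 58), (3, 19, 23, 59), (4, 20, 23, 56), (5, 22, 28, 57), (6, 19, 29, 57), (7, 18, 25, 57), (8, 17, 24, 53), (9, 19, 26, 55), (10, 18, 21, 50), (11, 21, 
[... 1224 characters left out ...]
118), (13, 57, 94, 117), (14, 61, 96, 120), (15, 61, 92, 116), (16, 65, 93, 115)]
mid0shank [299.8276 139.2649]
[(-14, 76, 77, 79), (-13, 72, 71, 74), (-12, 76, 74, 77), (-11, 71, 71, 73), (-10, 72, 74, 76), (-9, 73, 72, 74), (-8, 73, 73, 77), (-7, 73, 74, 76), (-6, 72, 72, 76), (-5, 79, 79, 81), (-4, 83, 84, 87), (-3, 81, 84, 87), (-2, 80, 84, 88), (-1, 85, 91, 95), (0, 88, 93, 96), (1, 86, 91, 94), (2, 91, 94, 100), (3, 90, 94, 100), (4, 79, 93, 108), (5, 69, 101, 126), (6, 72, 115, 142), (7, 83, 132, 163), (8, 97, 148, 180), (9, 103, 158, 191), (10, 110, 165, 198), (11, 112, 169, 202), (12, 114, 171, 206), (13, 115, 173, 207), (14, 116, 174, 207), (15, 114, 171, 205), (16, 110, 164, 198)]
```

Request:
move_arm --pt "-0.002 0.003 0 0 0.5" --pt "-0.0045 0.007 0 0 0.5" --pt "-0.0045 0.007 0 0 0.5" --pt "-0.0045 0.007 0 0 0.5"

```text
t: 13.75
ee_pos: [0.5165, -0.0629, 0.1472]
eef_rot: [[-0.379, 0.925, -0.0], [0.925, 0.379, -0.0], [-0.0, -0.0, -1.0]]
force: [-0.1, 0.2, 0.4]
grip_width: 0.499
grasp_force: 0.0
```

```bash
cat >> h.py <<'E'
def cross(v,lo,hi,frac=.5):
    "first index (subpixel) where v falls through the level between lo and hi"
    lv=lo+(hi-lo)*frac
    for i in range(len(v)-1):
        if v[i]>=lv>v[i+1]: return i+(v[i]-lv)/(v[i]-v[i+1])
def off(S,O,r,zs=(.015,.02,.025,.03),n=18):
    "image-right and depth offset (m) of a drum's base from O"
    g=cv2.cvtColor(S["color"],cv2.COLOR_BGR2GRAY).astype(float); e=[]
    for z in zs:
        a=proj(S,[(O[0],O[1],z)])[0]; v=int(round(a[1])); u=int(round(a[0])); c=u
        dark=np.median(g[v,c-3:c+6])
        L=g[v,c-n:c+1]; Rr=g[v,c:c+n+1][::-1]
        l=np.where(L>dark+18)[0].max(); i=c-n+l+ (L[l]-dark-18)/max(L[l]-L[l+1],1)
        k=np.where(Rr>dark+18)[0].max(); j=c+n-k-(Rr[k]-dark-18)/max(Rr[k]-Rr[k+1],1)
        e.append(((i+j)/2-a[0],j-i))
    e=np.array(e).mean(0); Z=(np.array(S["R"])@np.array([O[0],O[1],.02])+np.array(S["t"]))[2]; f=cam(S)[0][0,0]
    w=np.array([.63,.78]); uu=int(round(proj(S,[(O[0],O[1],.02)])[0,0]+e[0]))
    b=proj(S,[(*(np.array(O[:2])-r*w),0)])[0]; v0=int(b[1])
    col=g[v0-12:v0+12,uu-2:uu+3].mean(1)
    print("right px",e,"mm",e[0]*Z/f*1e3,"pred bottom",b[1],"col from",v0-12,col.round().astype(int))
E
python3 - <<'E'
from h import *
S=dict(snapshot("scene")); p=state()["ee_pos"]; off(S,p[:2],.025)
S["color"]=cv2.imread("pics/scene0.png"); off(S,(.541,.043),.022)
go([])
E
```

```text
right px [-0.1589 16.2342] mm -0.43223937677166446 pred bottom 211.31079657294305 col from 199 [ 32  31  34  30  34  33  34  33  34  36  60 120 159 172 176 173 169 160
 147 136 127 129 155 178]
right px [-0.2296 14.1606] mm -0.6584546365473872 pred bottom 185.1070396680799 col from 173 [ 39  39  41  42  41  42  41  41  42  59  89 107 110 113 115 119 121 125
 129 129 127 125 122 118]
t 13.8 p [ 0.5163 -0.0628  0.1471] yaw 0.3889 F [ 0.0685 -0.3802  0.4337] g 0.5003457813056841 0.0 q [-0.3892  0.3668  0.5363  2.0264 -0.2551  0.8129  0.6837]
```

Request:
move_arm --pt "-0.001 -0.002 0 0 0.5" --pt "-0.001 -0.002 0 0 0.4" --pt "-0.001 -0.002 0 0 0.3" --pt "-0.001 -0.002 0 0 0.25" --pt "-0.001 -0.002 0 0 0.2" --pt "-0.001 -0.002 0 0 0.2" --newtons 40

```text
t: 14.4
ee_pos: [0.5145, -0.0644, 0.1469]
eef_rot: [[-0.379, 0.925, -0.001], [0.925, 0.379, 0.0], [0.0, -0.001, -1.0]]
force: [-0.1, -1.3, -1.6]
grip_width: 0.267
grasp_force: 40.0
```

```bash
python3 - <<'E'
from h import *
S=dict(snapshot("scene")); p=state()["ee_pos"]; off(S,p[:2],.025)
M=np.array([.541,.043]);x=np.array([np.cos(.389),np.sin(.389)]);y=np.array([-x[1],x[0]])
st=M-.08*y; go([(*(st-.03*x),.147),(*(st-.017*x),.147),(*st,.147)],.389)
E
```

```text
right px [ 0.7954 16.3083] mm 2.160672948070836 pred bottom 211.9534867335429 col from 199 [ 32  35  33  32  31  33  34  33  32  40  74 133 165 173 174 173 166 154
 143 135 130 136 161 181]
t 14.45 p [ 0.5145 -0.0644  0.1469] yaw 0.389 F [-0.3706 -0.407  -2.6445] g 0.26757379790825836 39.970809649676085 q [-0.3871  0.365   0.5369  2.0297 -0.2544  0.8117  0.6867]
  d [ 0.0093  0.0353 -0.0001] turn 0.0
  d [ 0.0093  0.0483 -0.0001] turn 0.0
  d [ 0.0093  0.0653 -0.0001] turn 0.0
```

Request:
move_arm --pt "0.001 0.002 0 0 0.2" --pt "0.003 0.005 0 0 0.2" --pt "0.005 0.01 0 0 0.2" --pt "0.0075 0.015 0 0 0.2" --pt "0.01 0.02 0 0 0.2" --pt "0.0105 0.025 0 0 0.2" --pt "0.0105 0.029 0 0 0.2" --pt "0.0105 0.032 0 0 0.2" --pt "0.0105 0.032 0 0 0.2"

```text
t: 15.35
ee_pos: [0.5409, -0.0426, 0.1472]
eef_rot: [[-0.379, 0.925, 0.0], [0.925, 0.379, -0.0], [-0.0, 0.0, -1.0]]
force: [0.3, 0.5, -4.1]
grip_width: 0.266
grasp_force: 40.0
```

```bash
python3 - <<'E'
from h import *
S=dict(snapshot("scene")); p=state()["ee_pos"]; off(S,p[:2],.025)
M=np.array([.541,.043]);x=np.array([np.cos(.389),np.sin(.389)]);y=np.array([-x[1],x[0]])
st=M-.08*y; go([(*st,.147)],.389); print(state()["torque"])
E
```

```text
right px [ 0.9398 16.4049] mm 2.6004014021462973 pred bottom 203.03532201312404 col from 191 [ 33  32  33  33  33  32  33  34  33  39  75 104 105 105 109 108 113 130
 154 166 167 168 167 167]
t 15.4 p [ 0.5405 -0.0427  0.1472] yaw 0.389 F [-0.3667  0.3903 -2.8803] g 0.26772887895180575 39.971384508535266 q [-0.4114  0.4002  0.5259  1.9765 -0.2674  0.8325  0.6509]
  d [-0.0009  0.0329  0.0002] turn -0.0
[-0.0734  0.0579  0.0094]
```

Request:
move_arm --pt "0 0.004 0.0004 0 0.2" --pt "0 0.008 0.0004 0 0.2" --pt "0 0.012 0.0004 0 0.2" --pt "0 0.015 0.0004 0 0.2" --pt "0 0.018 0.0004 0 0.2" --pt "0 0.02 0.0004 0 0.2" --pt "0 0.022 0.0004 0 0.2" --pt "0 0.022 0.0004 0 0.2" --newtons 60

```text
t: 16.2
ee_pos: [0.5555, -0.0371, 0.1472]
eef_rot: [[-0.378, 0.926, -0.014], [0.926, 0.378, -0.001], [0.004, -0.013, -1.0]]
force: [-14.5, -3.9, 16.6]
grip_width: 0.262
grasp_force: 60.2
```

```bash
python3 - <<'E'
from h import *
S=dict(snapshot("scene")); p=state()["ee_pos"]; off(S,p[:2],.025)
M=np.array([.541,.043]);x=np.array([np.cos(.389),np.sin(.389)]);y=np.array([-x[1],x[0]])
st=M-.08*y; go([(*st,.147)],.389); f=np.array(state()["force"])[:2];print("F rail",f@x,f@y)
E
```

```text
right px [ 0.4229 16.3105] mm 1.1788086135347822 pred bottom 199.46199543834183 col from 187 [ 34  34  31  34  32  33  33  34  33  33  38  65  97 105 105 107 107 109
 117 121 120 147 176 180]
t 16.25 p [ 0.5554 -0.0371  0.1472] yaw 0.3878 F [-14.6079  -3.7598  16.8815] g 0.26759217146379055 60.19963365281001 q [-0.4122  0.4282  0.5224  1.9348 -0.2731  0.8625  0.6411]
  d [-0.0004  0.017  -0.0001] turn -0.0012
F rail -14.942524556896052 2.061305263710508
```

Request:
move_arm --pt "0 0.002 -0.0008 0 0.2" --pt "0 0.004 -0.001 0 0.2" --pt "0 0.006 -0.001 0 0.2" --pt "0 0.008 -0.001 0 0.2" --pt "0 0.01 -0.001 0 0.2" --pt "0 0.01 -0.001 0 0.2" --newtons 60

```text
t: 16.85
ee_pos: [0.5672, -0.0309, 0.1471]
eef_rot: [[-0.378, 0.926, -0.007], [0.926, 0.378, 0.001], [0.004, -0.006, -1.0]]
force: [-0.9, 2.8, -3.5]
grip_width: 0.266
grasp_force: 60.0
```

```bash
python3 - <<'E'
from h import *
S=dict(snapshot("scene")); p=state()["ee_pos"]; off(S,p[:2],.025)
M=np.array([.541,.043]);x=np.array([np.cos(.389),np.sin(.389)]);y=np.array([-x[1],x[0]])
st=M-.08*y; go([(*st,.147)],.389); f=np.array(state()["force"])[:2];print("F rail",f@x,f@y)
E
```

```text
right px [ 0.3576 16.4755] mm 1.004452375543486 pred bottom 195.80158684700876 col from 183 [ 33  33  33  32  34  33  30  31  32  32  35  54  91 113 120 121 104 102
 109 115 116 113 108 109]
t 16.9 p [ 0.5689 -0.0296  0.1472] yaw 0.3881 F [-0.9996  3.843  -2.8185] g 0.26377151853813147 59.961539693176746 q [-0.4145  0.4424  0.5158  1.9116 -0.2844  0.8624  0.6358]
  d [-0.0022  0.0018  0.0002] turn -0.0009
F rail 0.5326257344243835 3.9350133904225233
```

Request:
move_arm --pt "-0.001 0.0015 0 0 0.2" --pt "-0.001 0.003 0 0 0.2" --pt "-0.001 0.0045 0 0 0.2" --pt "-0.001 0.006 0 0 0.2" --pt "-0.001 0.006 0 0 0.2"

```text
t: 17.4
ee_pos: [0.5714, -0.0293, 0.1471]
eef_rot: [[-0.379, 0.925, -0.012], [0.925, 0.379, 0.001], [0.006, -0.01, -1.0]]
force: [-14.5, 0.7, 7.2]
grip_width: 0.262
grasp_force: 60.0
```

```bash
python3 - <<'E'
from h import *
S=dict(snapshot("scene")); p=state()["ee_pos"]; off(S,p[:2],.025)
M=np.array([.541,.043]);x=np.array([np.cos(.389),np.sin(.389)]);y=np.array([-x[1],x[0]])
st=M-.08*y; go([(*st,.147)],.389); f=np.array(state()["force"])[:2];print("F rail",f@x,f@y)
E
```

```text
right px [ 0.3013 16.0652] mm 0.8471244359985189 pred bottom 195.3314670695907 col from 183 [ 33  32  32  32  34  34  31  31  33  35  49  93 118 109 118 121 105 110
 122 121 116 113 108 109]
t 17.45 p [ 0.5714 -0.0293  0.1471] yaw 0.389 F [-13.8904   1.3513   6.9579] g 0.26292276430998984 59.96392982080579 q [-0.4129  0.4504  0.5154  1.8998 -0.2838  0.8757  0.6349]
  d [-0.0015 -0.0007  0.0001] turn -0.0
F rail -12.340081023399648 6.518469389292143
```

Request:
move_arm --pt "-0.001 -0.002 0 0 0.25" --pt "-0.0015 -0.0035 0 0 0.32" --pt "-0.0015 -0.004 0 0 0.32" --pt "-0.0015 -0.0045 -0.002 0 0.32" --pt "-0.0015 -0.005 -0.01 0 0.34" --pt "-0.0015 -0.005 -0.02 0 0.4" --pt "-0.0015 -0.005 -0.035 0 0.45" --pt "-0.0015 -0.005 -0.06 0 0.5" --pt "-0.0015 -0.005 -0.09 0 0.5" --pt "-0.0015 -0.005 -0.12 0 0.5" --newtons 5

```text
t: 18.45
ee_pos: [0.5723, -0.0326, 0.2704]
eef_rot: [[-0.379, 0.925, 0.002], [0.925, 0.379, 0.0], [-0.001, 0.002, -1.0]]
force: [0.6, 0.1, 0.4]
grip_width: 0.491
grasp_force: 0.0
```

```bash
python3 - <<'E'
from h import *
S=dict(snapshot("scene")); off(S,(.5713,-.031),.025); off(S,(.541,.043),.022)
ps=-.557;u=np.array([np.cos(ps),np.sin(ps)])
tip=np.array([.5442,-.3959]);O=tip-.165*u;a=np.array([.474,-.3525]);O2=a-.081*u;print("O slim",O,O2)
O=(O+O2)/2;G=O+.139*u;print(G)
go([(.50,-.15,.25),(*G,.25),(*G,.1)],1.014)
E
```

```text
right px [-0.3064 16.3167] mm -0.860945053772083 pred bottom 195.68548188338053 col from 183 [ 32  35  34  34  32  34  33  32  31  33  45  91 118 109 118 120 104 112
 138 158 164 163 163 162]
right px [-0.236  14.1245] mm -0.6766978599637061 pred bottom 185.1070396680799 col from 173 [ 44  41  44  44  44  44  44  44  47  63  94 113 117 119 121 125 129 131
 135 136 135 133 130 125]
O slim [ 0.4041 -0.3087] [ 0.4052 -0.3097]
[ 0.5227 -0.3827]
t 18.5 p [ 0.5751 -0.0332  0.2757] yaw 0.3886 F [ 1.8921 -0.5091  2.7812] g 0.4944764442242156 0.0 q [-0.4691  0.302   0.5753  1.7736 -0.184   1.108   0.5548]
  d [-0.0796 -0.114   0.0248] turn -0.6254
  d [-0.3035 -0.1812  0.0248] turn -0.6254
  d [-0.303  -0.1828  0.1748] turn -0.6254
```

Request:
move_arm --pt "-0.02 -0.015 0 -0.05 0.5" --pt "-0.05 -0.03 0 -0.12 0.5" --pt "-0.08 -0.05 0 -0.19 0.5" --pt "-0.11 -0.066 0 -0.26 0.5" --pt "-0.14 -0.084 0.01 -0.33 0.5" --pt "-0.17 -0.102 0.03 -0.4 0.5" --pt "-0.2 -0.12 0.05 -0.47 0.5" --pt "-0.23 -0.138 0.08 -0.54 0.5" --pt "-0.26 -0.156 0.11 -0.6 0.5" --pt "-0.285 -0.171 0.14 -0.6254 0.5" --pt "-0.3035 -0.1815 0.165 -0.6254 0.5" --pt "-0.3035 -0.182 0.175 -0.6254 0.5"

```text
t: 19.7
ee_pos: [0.5164, -0.3859, 0.0916]
eef_rot: [[-0.846, 0.533, -0.002], [0.533, 0.846, -0.002], [0.001, -0.003, -1.0]]
force: [0.1, 0.9, -0.4]
grip_width: 0.495
grasp_force: 0.0
```

```bash
python3 - <<'E'
from h import *
go([(.5227,-.3827,.03)],1.014)
E
```

```text
t 19.7 p [ 0.5164 -0.3859  0.0916] yaw 1.0092 F [ 0.1313  0.9107 -0.3884] g 0.49525328741363744 0.0 q [ 0.2639  0.6154  0.4438  1.7661 -0.3366  0.8369  1.8738]
  d [-0.0036  0.0062  0.0615] turn -0.0048
```

Request:
move_arm --pt "0 0 0 0 0.5" --pt "0 0 0 0 0.5" --pt "0 0 0 0 0.5"

```text
t: 20.0
ee_pos: [0.5204, -0.3813, 0.0945]
eef_rot: [[-0.85, 0.526, 0.003], [0.526, 0.85, -0.001], [-0.003, 0.001, -1.0]]
force: [0.2, -0.2, 0.3]
grip_width: 0.504
grasp_force: 0.0
```

```bash
python3 - <<'E'
from h import *
go([(.5227,-.3827,.03)],1.014)
E
```

```text
t 20.0 p [ 0.5204 -0.3813  0.0945] yaw 1.0167 F [ 0.1897 -0.158   0.2909] g 0.5039691146612983 0.0 q [ 0.2576  0.6102  0.4413  1.7657 -0.337   0.8382  1.8731]
  d [-0.0025 -0.      0.0645] turn 0.0027
```

Request:
move_arm --pt "-0.0025 0 0.02 0 0.5" --pt "-0.0025 0 0.04 0 0.5" --pt "-0.0025 0 0.055 0 0.5" --pt "-0.0025 0 0.063 0 0.5" --pt "-0.0025 0 0.0645 0 0.5" --pt "-0.0025 0 0.0645 0 0.4" --pt "-0.0025 0 0.0645 0 0.25" --pt "-0.0025 0 0.0645 0 0.15" --pt "-0.0025 0 0.0645 0 0.1" --pt "-0.0025 0 0.0645 0 0.1" --pt "-0.0025 0 0.0645 0 0.1" --newtons 4

```text
t: 21.1
ee_pos: [0.5211, -0.3836, 0.0285]
eef_rot: [[-0.849, 0.528, 0.001], [0.528, 0.849, -0.0], [-0.001, 0.0, -1.0]]
force: [0.3, 0.2, 0.7]
grip_width: 0.185
grasp_force: 4.0
```

```bash
python3 - <<'E'
from h import *
go([(.5227,-.3827,.03)],1.014)
E
```

```text
t 21.1 p [ 0.5211 -0.3836  0.0285] yaw 1.0144 F [0.3419 0.1656 0.6534] g 0.18467291751058657 3.9822622016072273 q [ 0.2917  0.6997  0.398   1.7868 -0.3835  0.7314  1.9087]
  d [-0.0008  0.0016 -0.0015] turn 0.0004
```

Request:
move_arm --pt "0.001 0 -0.005 0 0.1" --pt "0.0029 0 -0.0144 0 0.1" --pt "0.005 0 -0.0215 0 0.1" --pt "0.0072 0 -0.0285 0 0.1" --pt "0.01 0 -0.0353 0 0.1" --pt "0.013 0 -0.042 0 0.1" --pt "0.0165 0 -0.0485 0 0.1" --pt "0.0202 0 -0.0548 0 0.1" --pt "0.0243 0 -0.061 0 0.1" --pt "0.0286 0 -0.0668 0 0.1" --pt "0.0333 0 -0.0725 0 0.1" --pt "0.0383 0 -0.0779 0 0.1"

```text
t: 22.3
ee_pos: [0.488, -0.3633, 0.1067]
eef_rot: [[-0.849, 0.528, 0.0], [0.528, 0.849, -0.0], [-0.0, 0.0, -1.0]]
force: [0.5, -0.3, -1.3]
grip_width: 0.182
grasp_force: 4.0
```

Request:
move_arm --pt "0.0053 0 -0.005 0 0.1" --pt "0.0108 0 -0.01 0 0.1" --pt "0.0166 0 -0.0146 0 0.1" --pt "0.0226 0 -0.0188 0 0.1" --pt "0.0288 0 -0.0227 0 0.1" --pt "0.0352 0 -0.0263 0 0.1" --pt "0.0418 0 -0.0296 0 0.1" --pt "0.0485 0 -0.0325 0 0.1" --pt "0.0554 0 -0.035 0 0.1" --pt "0.0624 0 -0.0372 0 0.1" --pt "0.0696 0 -0.039 0 0.1" --pt "0.0768 0 -0.0405 0 0.1"

```text
t: 23.5
ee_pos: [0.4224, -0.3224, 0.1468]
eef_rot: [[-0.849, 0.528, -0.0], [0.528, 0.849, 0.0], [0.0, 0.0, -1.0]]
force: [0.3, -0.4, 0.0]
grip_width: 0.183
grasp_force: 4.0
```

```bash
python3 - <<'E'
from h import *
go([])
E
```

```text
t 23.5 p [ 0.4224 -0.3224  0.1468] yaw 1.0144 F [ 0.2897 -0.3856  0.0062] g 0.1830986875845194 3.99980349233374 q [ 0.1753  0.3801  0.5006  2.0001 -0.2461  0.82    1.8295]
```

Request:
move_arm --pt "0.0073 0 -0.001 0 0.1" --pt "0.0146 0 -0.0017 0 0.1" --pt "0.022 0 -0.0019 0 0.1" --pt "0.0293 0 -0.0019 0 0.1" --pt "0.036 0 -0.0014 0 0.1" --pt "0.04 0 -0.001 0 0.1" --pt "0.04 0 -0.001 0 0.1" --pt "0.04 0 -0.001 0 0.2" --pt "0.04 0 -0.001 0 0.35" --pt "0.04 0 -0.001 0 0.5" --pt "0.04 0 -0.001 0 0.5"

```text
t: 24.6
ee_pos: [0.3892, -0.3018, 0.1476]
eef_rot: [[-0.849, 0.528, -0.0], [0.528, 0.849, -0.0], [0.0, -0.0, -1.0]]
force: [0.5, 0.0, -0.3]
grip_width: 0.392
grasp_force: 0.0
```

```bash
python3 - <<'E'
from h import *
go([]); p=state()["ee_pos"]; S=dict(snapshot("scene"))
c=fit(.02,p[:2],.016,S)
try: off(S,p[:2],.02,n=14)
except Exception as e: print(e)
E
```

```text
t 24.6 p [ 0.3892 -0.3018  0.1476] yaw 1.0144 F [ 0.4922  0.02   -0.3026] g 0.3924499095936373 0.0 q [ 0.152   0.3182  0.5125  2.0855 -0.2178  0.7886  1.8121]
............................................
............................................
............................................
............................................
............................................
............................................
............................................
............................................
............................................
............................................
............................................
............................................
............................................
..............###............##.............
..............####.........####.............
..............#######....######.............
..............#################.............
..............#################.............
..............#################.............
..............#################.............
..............#################..........
[... 386 characters left out ...]
#######...............
................############................
.................##########.................
....................####....................
............................................
............................................
............................................
............................................
............................................
fit (219, np.float64(0.3931513718358612), np.float64(-0.29477690834567943), 235) mean [ 0.3927 -0.2953] spread [0.0005 0.0005]
right px [-0.5165 15.6671] mm -1.1974978507422709 pred bottom 294.270376430833 col from 282 [ 42  44  45  43  44  43  44  43  43  50  75  98  98  97  98  98  98  98
  98  98 100 102 108 116]
```

Request:
move_arm --pt "0 0 0 0 0.3" --pt "0 0 0 0 0.2" --pt "0 0 0 0 0.1" --pt "0 0 0 0 0.1" --pt "0 0 0 0 0.1" --pt "0 0 -0.0003 0 0.1" --newtons 40

```text
t: 25.25
ee_pos: [0.3888, -0.3015, 0.1478]
eef_rot: [[-0.849, 0.528, -0.001], [0.528, 0.849, 0.0], [0.001, 0.0, -1.0]]
force: [0.2, -0.3, -2.4]
grip_width: 0.172
grasp_force: 40.0
```

```bash
python3 - <<'E'
from h import *
p=state()["ee_pos"]; S=dict(snapshot("scene")); off(S,p[:2],.02,n=14)
z=p[2];go([(.47,-.22,z),(.455,.0945,z)],.389)
E
```

```text
right px [-0.5087 15.8564] mm -1.1794347554204254 pred bottom 294.2727597451238 col from 282 [ 42  44  43  42  44  44  44  46  43  46  66  97  97  97  97  98  98  97
  98  98 100 102 104 105]
t 25.3 p [ 0.3888 -0.3015  0.1478] yaw 1.0145 F [-0.7755 -0.46   -1.7614] g 0.17475877063712952 39.999933424405754 q [ 0.1517  0.3175  0.5127  2.086  -0.2174  0.7894  1.8117]
  d [-0.0259  0.1121 -0.    ] turn 0.6255
  d [0.1529 0.3712 0.0001] turn 0.6255
```

Request:
move_arm --pt "-0.001 0.004 0.0002 0 0.1" --pt "-0.003 0.013 0.0002 0.05 0.1" --pt "-0.0055 0.024 0.0002 0.11 0.1" --pt "-0.008 0.035 0.0002 0.18 0.1" --pt "-0.0105 0.046 0.0002 0.25 0.1" --pt "-0.013 0.057 0.0002 0.32 0.1" --pt "-0.0155 0.068 0.0002 0.39 0.1" --pt "-0.018 0.079 0.0002 0.46 0.1" --pt "-0.021 0.09 0.0002 0.53 0.1" --pt "-0.0235 0.101 0.0002 0.59 0.1" --pt "-0.0255 0.109 0.0002 0.6255 0.1" --pt "-0.0259 0.112 0.0002 0.6255 0.1"

```text
t: 26.5
ee_pos: [0.4709, -0.2195, 0.1477]
eef_rot: [[-0.381, 0.925, -0.0], [0.925, 0.381, -0.0], [-0.0, -0.0, -1.0]]
force: [-1.7, -1.7, 0.8]
grip_width: 0.175
grasp_force: 40.0
```

```bash
python3 - <<'E'
from h import *
p=state()["ee_pos"]; S=dict(snapshot("scene")); off(S,p[:2],.02,n=14)
z=p[2];go([(.455,.0945,z)],.389)
E
```

```text
right px [-0.7447 13.9844] mm -1.856437891391044 pred bottom 254.59895894954408 col from 242 [ 44  45  45  43  43  45  44  43  43  46  75  96  97  96  98  97  99 104
 118 135 137 127 122 123]
t 26.55 p [ 0.4708 -0.2195  0.1477] yaw 0.3912 F [ 0.5434 -0.1756 -2.1606] g 0.1779923794284754 40.0000090431422 q [-0.1438  0.3805  0.6275  2.0308 -0.3023  0.8209  1.0495]
  d [ 0.2963  0.1051 -0.0001] turn 0.0022
```

Request:
move_arm --pt "0.005 0.002 0 0 0.1" --pt "0.014 0.005 0 0 0.1" --pt "0.027 0.0095 0 0 0.1" --pt "0.04 0.014 0 0 0.1" --pt "0.053 0.019 0 0 0.1" --pt "0.066 0.0235 0 0 0.1" --pt "0.079 0.028 0 0 0.1" --pt "0.092 0.0325 0 0 0.1" --pt "0.105 0.037 0 0 0.1" --pt "0.118 0.042 0 0 0.1" --pt "0.131 0.0465 0 0 0.1" --pt "0.144 0.051 0 0 0.1"

```text
t: 27.75
ee_pos: [0.4625, -0.0666, 0.1481]
eef_rot: [[-0.38, 0.925, 0.001], [0.925, 0.38, 0.0], [-0.0, 0.001, -1.0]]
force: [0.0, -0.7, -2.4]
grip_width: 0.174
grasp_force: 40.0
```

```bash
python3 - <<'E'
from h import *
p=state()["ee_pos"]; S=dict(snapshot("scene")); off(S,p[:2],.02,n=14)
z=p[2];go([(.455,.0945,z)],.389)
E
```

```text
right px [ 0.2627 13.0852] mm 0.6999931051773123 pred bottom 220.01255619834254 col from 208 [ 41  42  42  43  38  41  43  41  67 138 180 183 183 183 184 183 183 183
 183 183 184 184 184 185]
t 27.8 p [ 0.4625 -0.0641  0.1479] yaw 0.3927 F [-0.5332  0.7202  1.8714] g 0.17394557933872185 40.004388112574816 q [-0.4651  0.2888  0.614   2.1434 -0.2393  0.775   0.6945]
  d [0.1494 0.0538 0.0002] turn 0.0037
```

Request:
move_arm --pt "0.01 0.003 0 0 0.1" --pt "0.023 0.008 0 0 0.1" --pt "0.036 0.0125 0 0 0.1" --pt "0.049 0.017 0 0 0.1" --pt "0.062 0.022 0 0 0.1" --pt "0.075 0.0265 0 0 0.1" --pt "0.088 0.031 0 0 0.1" --pt "0.101 0.036 0 0 0.1" --pt "0.114 0.041 0 0 0.1" --pt "0.127 0.046 0 0 0.1" --pt "0.14 0.05 0 0 0.1" --pt "0.148 0.053 0 0 0.1"

```text
t: 29.0
ee_pos: [0.4555, 0.0888, 0.1483]
eef_rot: [[-0.38, 0.925, -0.0], [0.925, 0.38, -0.002], [-0.002, -0.001, -1.0]]
force: [-2.8, -6.7, 7.9]
grip_width: 0.175
grasp_force: 40.0
```

```bash
python3 - <<'E'
from h import *
p=state()["ee_pos"]; S=dict(snapshot("scene"))
M=np.array([.541,.043]);x=np.array([np.cos(.389),np.sin(.389)]);y=np.array([-x[1],x[0]]);st=M+.08*y
z=p[2];go([(*(st-.03*x),z),(*st,z)],.389)
off(S,p[:2],.02,n=14)
E
```

```text
t 29.05 p [0.4552 0.0897 0.1483] yaw 0.3913 F [-2.3789 -5.4365  8.3017] g 0.17005969559553333 40.03637650050223 q [-0.7611  0.2769  0.5638  2.1467 -0.2091  0.7721  0.3278]
  d [ 0.0041  0.0317 -0.0001] turn 0.0023
  d [ 0.0041  0.0617 -0.0002] turn 0.0023
right px [ 2.5523 12.132 ] mm 7.248616711225382 pred bottom 188.84204475456545 col from 176 [ 42  43  45  43  43  43  43  41  43  44  45  70 129 164 167 172 173 175
 176 176 176 175 175 175]
```

Request:
move_arm --pt "0 0 -0.0006 0 0.1" --pt "0 0 -0.0006 0 0.25" --pt "0 0 -0.0006 0 0.4" --pt "0 0 -0.0006 0 0.5" --pt "-0.004 0 -0.0006 0 0.5" --pt "-0.008 0 -0.0006 0 0.5" --pt "-0.008 0 -0.0006 0 0.5" --pt "-0.008 0 -0.0006 0 0.5"

```text
t: 29.85
ee_pos: [0.4588, 0.0817, 0.1484]
eef_rot: [[-0.379, 0.926, -0.0], [0.926, 0.379, 0.0], [0.0, 0.0, -1.0]]
force: [-0.4, 0.4, -0.9]
grip_width: 0.497
grasp_force: 0.0
```

```bash
python3 - <<'E'
from h import *
p=state()["ee_pos"]; S=dict(snapshot("scene"))
go([])
off(S,p[:2],.02,n=14)
fit(.02,p[:2],.016,S)
E
```

```text
t 29.9 p [0.4588 0.0819 0.1484] yaw 0.3886 F [ 0.5965  0.1232 -0.3285] g 0.49576092711044695 0.0 q [-0.7432  0.2796  0.5664  2.1434 -0.2142  0.772   0.3486]
right px [ 0.5023 11.7448] mm 1.423926095473307 pred bottom 189.70489880105424 col from 177 [ 43  42  43  40  40  43  44  43  42  60 128 169 167 168 171 172 174 176
 175 175 176 175 174 175]
...........................################.
...........................################.
...........................#################
.............................###############
...............................#############
..................................##########
.....................................#######
........................................####
..........................................##
............................................
...........................##...............
.........................####...............
................###....######...............
...............##############...............
................#############...............
................#############...............
................#############...
[... 381 characters left out ...]
.........##############.............
.................##############.............
.................##############.............
..................############..............
..................############..............
...................#########................
............................................
............................................
............................................
............................................
............................................
............................................
............................................
fit (142, np.float64(0.4648311206099209), np.float64(0.08974053886940071), 167) mean [0.4657 0.0891] spread [0.0007 0.0007]
```

Request:
move_arm --pt "-0.0005 0.002 0 0 0.5" --pt "-0.0005 0.002 0 0 0.5" --pt "-0.0005 0.002 0 0 0.3" --pt "-0.0005 0.002 0 0 0.2" --pt "-0.0005 0.002 0 0 0.1" --pt "-0.0005 0.002 0 0 0.1" --pt "-0.0005 0.002 0 0 0.1" --newtons 50

```text
t: 30.6
ee_pos: [0.4606, 0.0822, 0.1483]
eef_rot: [[-0.379, 0.925, -0.0], [0.925, 0.379, -0.0], [0.0, -0.0, -1.0]]
force: [-0.3, -0.4, -0.6]
grip_width: 0.172
grasp_force: 50.0
```

```bash
python3 - <<'E'
from h import *
p=state()["ee_pos"]; S=dict(snapshot("scene"))
M=np.array([.541,.043]);x=np.array([np.cos(.389),np.sin(.389)]);y=np.array([-x[1],x[0]]);st=M+.08*y
z=p[2];go([(*(st-.03*x),z),(*st,z)],.389)
off(S,p[:2],.02,n=14)
E
```

```text
t 30.65 p [0.4606 0.0822 0.1483] yaw 0.3889 F [-1.0148  0.505  -1.6242] g 0.16849327798906094 49.954794477671385 q [-0.7416  0.2831  0.5658  2.1394 -0.2161  0.7735  0.3508]
  d [ 0.0132  0.0295 -0.    ] turn -0.0001
  d [ 0.0132  0.0595 -0.    ] turn -0.0001
right px [ 0.8905 11.9183] mm 2.5265472102848334 pred bottom 189.33563840957382 col from 177 [ 41  42  40  43  42  43  41  43  42  63 129 169 168 164 163 166 171 175
 175 175 175 174 175 175]
```

Request:
move_arm --pt "0 0 -0.0004 0 0.1" --pt "0.002 0.003 -0.0004 0 0.1" --pt "0.004 0.006 -0.0004 0 0.1" --pt "0.006 0.01 -0.0004 0 0.1" --pt "0.008 0.014 -0.0004 0 0.1" --pt "0.01 0.018 -0.0004 0 0.1" --pt "0.012 0.022 -0.0004 0 0.1" --pt "0.014 0.026 -0.0004 0 0.1" --pt "0.014 0.0295 -0.0004 0 0.1" --pt "0.014 0.0295 -0.0004 0 0.1"

```text
t: 31.65
ee_pos: [0.4833, 0.1067, 0.1489]
eef_rot: [[-0.379, 0.925, 0.001], [0.925, 0.379, -0.0], [-0.0, 0.0, -1.0]]
force: [0.6, 0.6, -2.8]
grip_width: 0.174
grasp_force: 50.0
```

```bash
python3 - <<'E'
from h import *
p=state()["ee_pos"]; S=dict(snapshot("scene"))
M=np.array([.541,.043]);x=np.array([np.cos(.389),np.sin(.389)]);y=np.array([-x[1],x[0]]);st=M+.08*y
z=p[2];go([(*st,z)],.389)
off(S,p[:2],.02,n=14)
c=S["color"][120:200,230:330]; cv2.imwrite("pics/z1.png",cv2.resize(c,None,fx=6,fy=6,interpolation=2))
E
```

```text
t 31.7 p [0.483  0.1064 0.1488] yaw 0.3889 F [ 0.0531 -0.7114 -2.5326] g 0.17389737334084274 49.9516674131155 q [-0.7545  0.3248  0.5519  2.0815 -0.2364  0.7949  0.3297]
  d [-0.0007  0.0296 -0.    ] turn -0.0001
right px [ 0.8394 12.122 ] mm 2.423947780995185 pred bottom 181.1937542238927 col from 169 [ 41  41  40  42  43  41  41  43  45  68 130 170 174 175 174 174 175 175
 174 173 169 163 156 155]
```

Request:
move_arm --pt "0.0005 0.004 0.0003 0 0.1" --pt "0.001 0.008 0.0003 0 0.1" --pt "0.001 0.012 0.0003 0 0.1" --pt "0.001 0.015 0.0003 0 0.1" --pt "0.001 0.018 0.0003 0 0.1" --pt "0.001 0.02 0.0 0 0.1" --pt "0.001 0.022 -0.0003 0 0.1" --pt "0.001 0.024 -0.0003 0 0.1" --pt "0.001 0.024 -0.0003 0 0.1" --newtons 60

```text
t: 32.6
ee_pos: [0.5014, 0.1153, 0.1484]
eef_rot: [[-0.379, 0.925, -0.008], [0.925, 0.379, -0.002], [0.002, -0.008, -1.0]]
force: [-7.1, -2.2, 2.3]
grip_width: 0.169
grasp_force: 59.9
```

```bash
python3 - <<'E'
from h import *
p=state()["ee_pos"]; S=dict(snapshot("scene"))
M=np.array([.541,.043]);x=np.array([np.cos(.389),np.sin(.389)]);y=np.array([-x[1],x[0]]);st=M+.08*y
z=p[2];go([(*st,z)],.389); f=np.array(state()["force"])[:2];print("F rail",f@x,f@y)
off(S,p[:2],.02,n=12)
E
```

```text
t 32.65 p [0.5015 0.1154 0.1484] yaw 0.3887 F [-7.3711 -2.4659  3.2642] g 0.17081150219808314 59.922089762985706 q [-0.7443  0.3609  0.544   2.0327 -0.2528  0.8211  0.3352]
  d [-0.002   0.0091 -0.0001] turn -0.0003
F rail -7.755609760529938 0.5139668245054317
right px [ 0.4587 12.1297] mm 1.3372488527093385 pred bottom 176.89462215474143 col from 164 [ 41  40  39  40  42  42  42  42  42  43  42  62 110 154 172 174 173 170
 165 169 173 174 174 174]
```

Request:
move_arm --pt "0 0.002 -0.0004 0 0.1" --pt "0 0.004 -0.0006 0 0.1" --pt "0 0.006 -0.0006 0 0.1" --pt "0 0.008 -0.0006 0 0.1" --pt "-0.001 0.01 -0.0006 0 0.1" --pt "-0.001 0.012 -0.0006 0 0.1" --pt "-0.001 0.012 -0.0006 0 0.1"

```text
t: 33.35
ee_pos: [0.5117, 0.1196, 0.1492]
eef_rot: [[-0.38, 0.925, -0.012], [0.925, 0.38, -0.001], [0.004, -0.011, -1.0]]
force: [-12.3, 0.4, 8.0]
grip_width: 0.173
grasp_force: 59.9
```

```bash
python3 - <<'E'
from h import *
p=state()["ee_pos"]; S=dict(snapshot("scene"))
M=np.array([.541,.043]);x=np.array([np.cos(.389),np.sin(.389)]);y=np.array([-x[1],x[0]]);st=M+.08*y
z=p[2];go([(*st,z)],.389); f=np.array(state()["force"])[:2];print("F rail",f@x,f@y)
off(S,p[:2],.02,n=12)
E
```

```text
t 33.4 p [0.5116 0.1196 0.1492] yaw 0.3893 F [-12.5919  -0.478    9.1804] g 0.16836417484610777 59.9221355561167 q [-0.7372  0.3779  0.5399  2.0058 -0.2612  0.8365  0.3398]
  d [-0.002  -0.0019  0.    ] turn 0.0003
F rail -11.832419599755356 4.333326029377049
right px [ 0.3587 12.2151] mm 1.0508870284271854 pred bottom 174.62042650157625 col from 162 [ 40  40  41  42  42  39  41  38  41  39  46  77 104 101 128 161 173 173
 167 155 145 156 170 173]
```

Request:
move_arm --pt "-0.001 0.002 0 0 0.1" --pt "-0.001 0.004 0 0 0.1" --pt "-0.001 0.004 0 0 0.1"

```text
t: 33.7
ee_pos: [0.5123, 0.1195, 0.1486]
eef_rot: [[-0.379, 0.925, -0.02], [0.925, 0.38, -0.002], [0.006, -0.019, -1.0]]
force: [-19.8, -2.1, 13.4]
grip_width: 0.169
grasp_force: 59.9
```

```bash
python3 - <<'E'
from h import *
M=np.array([.541,.043]);x=np.array([np.cos(.389),np.sin(.389)]);y=np.array([-x[1],x[0]]);st=M+.08*y
go([(*st,.149)],.389); f=np.array(state()["force"])[:2];print("F rail",f@x,f@y)
E
```

```text
t 33.7 p [0.5123 0.1195 0.1486] yaw 0.3894 F [-19.8236  -2.1481  13.3784] g 0.16943654328637217 59.931866358965635 q [-0.7334  0.3836  0.5388  1.9992 -0.2634  0.8468  0.3428]
  d [-0.0017 -0.0025 -0.0003] turn 0.0004
F rail -19.157228090815835 5.5307520847344795
```

Request:
move_arm --pt "0 -0.004 -0.0003 0 0.1" --pt "0 -0.007 -0.0003 0 0.15" --pt "-0.0003 -0.009 -0.0003 0 0.22" --pt "-0.0005 -0.0093 -0.0003 0 0.26" --pt "-0.0005 -0.0096 -0.001 0 0.26" --pt "-0.0005 -0.0098 -0.006 0 0.26" --pt "-0.0005 -0.01 -0.014 0 0.3" --pt "-0.0005 -0.01 -0.025 0 0.4" --pt "-0.0005 -0.01 -0.045 0 0.5" --pt "-0.0005 -0.01 -0.075 0 0.5" --pt "-0.0005 -0.01 -0.105 0 0.5" --pt "-0.0005 -0.01 -0.13 0 0.5" --newtons 5

```text
t: 34.9
ee_pos: [0.5117, 0.1162, 0.2825]
eef_rot: [[-0.379, 0.925, 0.003], [0.925, 0.379, 0.001], [0.0, 0.003, -1.0]]
force: [0.3, -0.9, -0.3]
grip_width: 0.49
grasp_force: 0.0
```

Request:
move_arm --pt "0 -0.02 -0.01 0 0.5" --pt "0 -0.05 -0.02 0 0.5" --pt "0 -0.08 -0.03 0 0.5" --pt "0.03 -0.1 -0.03 0 0.5" --pt "0.07 -0.1 -0.03 0 0.5" --pt "0.11 -0.1 -0.03 0 0.5" --pt "0.15 -0.1 -0.03 0 0.5" --pt "0.19 -0.1 -0.03 0 0.5" --pt "0.23 -0.1 -0.03 0 0.5" --pt "0.27 -0.1 -0.03 0 0.5" --pt "0.3 -0.1 -0.03 0 0.5" --pt "0.3 -0.1 -0.03 0 0.5"

```text
t: 36.1
ee_pos: [0.3026, 0.36, 0.3105]
eef_rot: [[-0.386, 0.923, 0.0], [0.923, 0.386, 0.002], [0.002, 0.001, -1.0]]
force: [-0.0, -0.4, -0.5]
grip_width: 0.502
grasp_force: 0.0
```

```bash
python3 - <<'E'
from h import *
go([]);T=snapshot("top");S=snapshot("scene")
off(S,(.5107,.117),.02,n=12);off(S,(.5713,-.031),.025);off(S,(.541,.043),.022)
a=cv2.resize(T["color"][110:200,190:320],None,fx=3,fy=3,interpolation=2);b=cv2.resize(S["color"][110:200,245:375],None,fx=3,fy=3,interpolation=2)
c=cv2.resize(T["color"][100:290,180:480],(390,247));d=cv2.resize(S["color"][100:350,150:500],(390,279))[:247]
cv2.imwrite("pics/fin.png",np.vstack([np.hstack([a,b]),np.hstack([c,d])]))
E
```

```text
t 36.1 p [0.3026 0.36   0.3105] yaw 0.3959 F [-0.0482 -0.4213 -0.5226] g 0.5020346933235125 0.0 q [-1.1979  0.0667  0.2521  1.9269 -0.0191  1.1482 -0.5427]
right px [-0.7861 12.0838] mm -2.3000674548111353 pred bottom 175.23924153413805 col from 163 [ 39  41  39  39  40  39  39  40  40  47  81 105  99 120 153 170 169 168
 160 153 159 169 171 170]
right px [-0.2894 16.2454] mm -0.8132196874905869 pred bottom 195.68548188338053 col from 183 [ 30  30  31  31  31  29  29  30  30  29  43  87 112 104 112 116  99 107
 133 152 157 157 157 156]
right px [-0.2277 14.0891] mm -0.6529019788835605 pred bottom 185.1070396680799 col from 173 [ 42  40  41  41  41  41  42  44  43  60  90 109 112 115 117 120 123 126
 129 132 129 128 125 119]
```

View pics/fin.png

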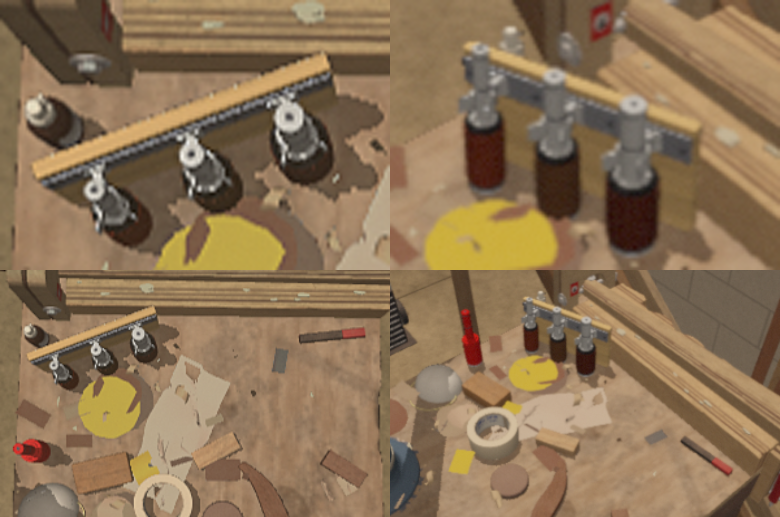

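Top-left and top-right panels show the slim, middle and stout spindles all upright in their clips, with the slim tip at about (222, 172) in the top view. The bystanders look unmoved. I'll check both tips against their seats in numbers, then hand in.

```bash
python3 - <<'E'
from h import *
T=snapshot("top")
for n,p in (("slim",(222,172.3)),("mid",(253.6,161.4)),("stout",(287.2,148.8))): print(n,atz(T,p,.165))
print("expect slim .5107 .117, mid .541 .043, stout .5713 -.031")
print(hand_in())
E
```

```text
slim [0.5119 0.1136 0.165 ]
mid [0.5385 0.0421 0.165 ]
stout [ 0.5692 -0.0341  0.165 ]
expect slim .5107 .117, mid .541 .043, stout .5713 -.031
the job is handed in; nothing more can be done
None
```

Both spindles stand upright in their own clips, snapped home against the stop, and the job is handed in at about 36 s of the 72 s allowed. Both tips measure within about 4 mm of their seats, the middle spindle is where it was, and the other things look unmoved in the last picture. While sliding, each spindle tilted a few degrees at times, so I let it stand and gripped it again, and the arm took most of its weight, possibly clearing the bench by a fraction of a millimetre.

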